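Read in the engraved sample blocks and clear them

ROBOT

A 7-joint arm with a two-finger parallel gripper is mounted at the origin on the work surface. World frame = base frame: x ahead of the robot, y to its left, z up, the work surface at z = 0. Lengths are in m, angles in rad, forces in N, time in s.
With the tool pointing down it reaches from about 0.425 to 0.875 m from the base axis. Payload 8.4 kg.
Tool frame: the origin (TCP) lies on the centre line of the jaws, within the pads' length; the fingertips stand 14 mm ahead of it and the grasp point (between the pads) lies 5 mm behind it; z points along the fingers, y is the direction in which the jaws open and shut (so a half turn about z gives the same grasp; the last joint's range is limited). The gripper opens to 85 mm and grips with 20 to 120 N. Pads are 22 mm wide; open, the fingers measure 114 mm over their backs; the gripper's body (76 mm by 85 mm) begins 54 mm behind the grasp point. The pads swing forward as they close: fully open they stand 13 mm farther back than shut.
Start: joints at [-1.272, 0.333, 0.04, 1.465, -0.013, 1.343, -0.059], TCP at [0.252, 0.599, 0.245] pointing down, gripper open.
Joint ranges: [-2.58, 2.58], [-0.38, 2.09], [-1.3, 1.39], [0.25, 2.4], [-1.5, 4.64], [0.08, 2.09], [-2.65, 2.65]. Speed limits (rad/s): [2.22, 2.22, 2.79, 2.79, 3.14, 3.14, 3.14].

INTERFACE

Orientations are given as a unit quaternion [w, x, y, z].
In Python, from workcell import robot gives the robot as it stands. The module is installed in compiled form; this text tells all that it offers.
- The arm moves only by the shell command python3 -m handwheel 'ROWS' [FORCE]. ROWS is JSON, a list that holds one entry, the list of rows, each a list of 7 numbers: the gripper command: -1 is shut, 1 is fully open, values between are in proportion, then the shift along the tool's x, y, z in cm, then the turn, a rotation vector about the tool's x, y, z in degrees. A call has 1 to 12 rows; each row is the pose to reach, as a shift and turn from the pose measured when the call began, along the tool's axes at that moment; what a row does not reach only later rows make up. A row lasts 1/12 s, in which the tool goes at most 41.7 mm and 7.16 degrees, less where a joint would pass 70% of its speed; a pose out of reach is approached as far as the arm can. A call with a gripper value outside its range is refused whole. The fingers move at their own pace and stop on an object; FORCE is the grip in N (left out, the last holds). Time passes only in rows, so rows that repeat a pose let the fingers close. It gives the time, the measured TCP pose, the force and the opening at its end, in the units of the state.
- robot.state(): the state, without advancing time (a new reading comes with each control period).
- robot.get_image(name): name is "scene" or "side" or "wrist"; returns a dict with "frame" (384x512x3 uint8, red, green, blue), "intrinsics" (3x3 intrinsics, pixels), "dist_coeffs" ([k1, k2, p1, p2, k3] as OpenCV has them; the pictures are not rectified), "cam_to_world" (4x4, takes a point from camera to world coordinates). Camera axes: x right, y up, looking along -z (the intrinsics and any distortion apply to the point x, -y, -z); pixel columns grow to the right and rows downward; lengths in m; the calibration is good to about 2 mm. A picture is of the moment at which its call begins. There is no depth.
- robot.job_done(): hands the job in, once; it reports no verdict.
The state is a dict: "time_s": time; "qpos": joint angles; "dq": joint speeds; "tau": joint torques, N m; "position": TCP position; "eef_rot": TCP orientation; "contact_force": force on the tool from outside, world axes, zero at the start; "moment": the same for the moment, N m; "finger_gap": finger opening in m.
Only numpy, scipy, OpenCV 4.12 (cv2) and the standard library are available. Lean on these libraries where they do the work, as an engineer would, in place of code of your own. Each camera call takes 0.05 s, during which the arm holds its last target.

TASK

Lift the code reader wand off its hooks and read the label of every sample block on the bench, in the order copper, brass, nickel (some may be missing): point the lens squarely at the black square in the middle of the label from about 9 cm away and hold it still there for three seconds. Then push the wand's barrel down into the fork clip, handle up, until the red sprung jaw has closed over it, and let go. Finally stand every block upright on the floor of the green tray, without disturbing the scriber, the quartz or the tweezer.

Things in the scene. Friction and masses are not known exactly. Their poses are not given: they have to be found in the camera images.
- wand: code reader wand, 220 g, loose; hangs by its handle on the stand at the start. Origin on the axis of its round grey barrel (20 mm diameter, along x from -80 to +70 mm), z up. Black battery box (46 mm in x, 16 in y) under the barrel's middle down to z = -27 mm. At +x a black head 24 mm thick bends down 45 degrees to the lens; lowest point z = -41 mm
- handle (a point): middle of the wand's orange bar handle, 62 mm above the wand's origin, axes as the wand's. Bar 110 mm along x, 16 mm wide (y), 14 mm high, parallel to the barrel and joined to it by posts at x = +-50 mm. Grip it here from above, across y
- lens (a point): centre of the wand's lens, at x = +98, y = 0, z = -32 mm in the wand's frame. Its z axis is the line of sight, going out from the lens: 45 degrees down and forward, (0.71, 0, -0.71) in the wand's frame
- stand: fixed hook stand, origin on the bench under the hanging place, z up. From an upright (face y = +75 mm) two 8 mm hooks at x = +-34 mm point to the stand's -y, top z = 183 mm; their ends at y = -26 mm turn up to z = 195 mm. They pass between handle and barrel (45 mm apart); the handle lies on them near y = 0, wand x along stand x. Lift 18 to 32 mm, then draw to the stand's -y
- clip: fixed aluminium fork clip, base 110 (x) by 75 (y) by 8 mm, origin at the centre of its underside, z up. Two fork posts at x = +-36 mm, 10 mm thick, with a 23 mm slot along x, open upward; +y walls rise to z = 73 mm and flare out to 86 mm, -y walls to 53 mm. A red sprung jaw stands between them (x = -10 to 10 mm) on the -y side, 70 mm high
- seat (a point): where the axis of the wand's barrel lies when seated: 55 mm above the clip's underside, at x = y = 0 of the clip; axes as the clip's (x along the barrel, z up). The wand's origin comes here, handle up, head to either end
- jaw (a joint): angle of the clip's red sprung jaw: 0 closed, grows as it swings out (to the clip's -y), about 0.05 as the barrel passes. Its round 10 mm nose overhangs the slot by some 3 mm, 10 mm above the seat. Pushing the barrel straight down with about 5 to 20 N opens it; it springs shut over the barrel by itself
- tray: fixed green finished-work tray, 140 (x) by 250 mm (y), origin at the centre of its underside, z up. Inside 128 by 238 mm, floor at z = 6 mm, rim at z = 18 mm, walls 6 mm. Room for three blocks side by side along y, 75 mm apart
- scriber: ebony-handled scriber, about 160 mm long, lying on the bench; leave alone
- cabochon: rose quartz cabochon, 36 mm across, 15 mm high, lying on the bench; leave alone
- tweezer: nickel tweezer, 130 mm long, resting in a black holder beyond the tray; leave alone
- copper: loose copper (reddish) sample block, 250 g, may be absent: dark wood, 80 (x) by 46 (y) by 64 mm high, origin at underside centre, z up; pillar top capped in the same metal. At its front (-x) a metal plate slopes 45 degrees, facing -x and up, with the label. Behind it an upright pillar from x = 8 to 38 mm, 46 mm wide over flat sides, top z = 64 mm: grip there across y at x = 20, z = 45 mm
- copper_label (a point): middle of the label on the copper (reddish) block's sloping plate (block frame: x = -15, y = 0, z = 41 mm): white 36 mm square with a 20 mm black square in its middle. Its z axis points straight out of the label (45 degrees up, to the block's -x); y is the block's y
- brass: loose brass (yellow) sample block, 250 g, may be absent: dark wood, 80 (x) by 46 (y) by 64 mm high, origin at underside centre, z up; pillar top capped in the same metal. At its front (-x) a metal plate slopes 45 degrees, facing -x and up, with the label. Behind it an upright pillar from x = 8 to 38 mm, 46 mm wide over flat sides, top z = 64 mm: grip there across y at x = 20, z = 45 mm
- brass_label (a point): middle of the label on the brass (yellow) block's sloping plate (block frame: x = -15, y = 0, z = 41 mm): white 36 mm square with a 20 mm black square in its middle. Its z axis points straight out of the label (45 degrees up, to the block's -x); y is the block's y
- nickel: loose nickel (silver) sample block, 250 g, may be absent: dark wood, 80 (x) by 46 (y) by 64 mm high, origin at underside centre, z up; pillar top capped in the same metal. At its front (-x) a metal plate slopes 45 degrees, facing -x and up, with the label. Behind it an upright pillar from x = 8 to 38 mm, 46 mm wide over flat sides, top z = 64 mm: grip there across y at x = 20, z = 45 mm
- nickel_label (a point): middle of the label on the nickel (silver) block's sloping plate (block frame: x = -15, y = 0, z = 41 mm): white 36 mm square with a 20 mm black square in its middle. Its z axis points straight out of the label (45 degrees up, to the block's -x); y is the block's y
Not all that is in view belongs to the job. Leave any blue or purple look-alike of the brass alone.

How it is judged:
On the way, in this order (a step that is already met when the one before it is completed fails the run):
1. the wand is lifted off the hooks and clear of the stand, held (horizontal distance between wand and stand above 0.06 m and contact force between wand and stand below 0.1 N and height (world z) of wand above 0.08 m and contact force between the fingers and wand above 1 N), for 0.2 s.
2. the copper block's label is read: the wand's line of sight stays on the black square (within 10 mm of the middle each way) from 60 to 120 mm, within 15 degrees of square on, for 2 s (x of copper_label in the frame of lens between -0.01 and 0.01 m and y of copper_label in the frame of lens between -0.01 and 0.01 m and z of copper_label in the frame of lens between 0.06 and 0.12 m and angle between the z axis of lens and the z axis of copper_label, either way round below 0.26 rad), for 2 s.
3. the brass block's label is read: the wand's line of sight stays on the black square (within 10 mm of the middle each way) from 60 to 120 mm, within 15 degrees of square on, for 2 s (x of brass_label in the frame of lens between -0.01 and 0.01 m and y of brass_label in the frame of lens between -0.01 and 0.01 m and z of brass_label in the frame of lens between 0.06 and 0.12 m and angle between the z axis of lens and the z axis of brass_label, either way round below 0.26 rad), for 2 s.
4. the nickel block's label is read: the wand's line of sight stays on the black square (within 10 mm of the middle each way) from 60 to 120 mm, within 15 degrees of square on, for 2 s (x of nickel_label in the frame of lens between -0.01 and 0.01 m and y of nickel_label in the frame of lens between -0.01 and 0.01 m and z of nickel_label in the frame of lens between 0.06 and 0.12 m and angle between the z axis of lens and the z axis of nickel_label, either way round below 0.26 rad), for 2 s.
5. the wand is seated in the clip under the closed jaw and let go (x of wand in the frame of seat between -0.012 and 0.012 m and y of wand in the frame of seat between -0.004 and 0.004 m and z of wand in the frame of seat between -0.004 and 0.004 m and angle between the x axis of wand and the x axis of seat, either way round below 0.08 rad and angle between wand's own z axis and vertical below 0.35 rad and value of joint jaw below 0.03 rad and contact force between the fingers and wand below 0.1 N), for 0.3 s.
At the end, for the whole second after the job is handed in: The wand rests released in the clip: barrel within 4 mm of the seat (12 mm along it) and 0.08 rad of its line, handle up within 20 degrees, jaw under 0.03 rad. Every block present stands upright within 0.08 rad, flat on the tray floor inside the rim, released and at rest (all of step 5 and linear speed of each of wand, copper, brass, nickel below 0.02 m/s and x of copper in the frame of tray between -0.045 and 0.045 m and y of copper in the frame of tray between -0.105 and 0.105 m and z of copper in the frame of tray between 0.002 and 0.011 m and angle between each of copper, brass, nickel's own z axis and vertical below 0.08 rad and contact force between the fingers and copper below 0.1 N and x of brass in the frame of tray between -0.045 and 0.045 m and y of brass in the frame of tray between -0.105 and 0.105 m and z of brass in the frame of tray between 0.002 and 0.011 m and contact force between the fingers and brass below 0.1 N and x of nickel in the frame of tray between -0.045 and 0.045 m and y of nickel in the frame of tray between -0.105 and 0.105 m and z of nickel in the frame of tray between 0.002 and 0.011 m and contact force between the fingers and nickel below 0.1 N); the robot touches nothing.
It fails at once if the scriber is disturbed (moved over 20 mm) (distance of scriber from where it was at the start of the episode above 0.02 m).
It fails at once if the cabochon is disturbed (moved over 20 mm) (distance of cabochon from where it was at the start of the episode above 0.02 m).
It fails at once if the tweezer is disturbed (moved over 20 mm) (distance of tweezer from where it was at the start of the episode above 0.02 m).
Of copper, brass, nickel only 2 to 3 are there at a start; the rules pass over those that are not, and their reading is None.
At some moment in a run one of copper, brass, nickel may be knocked a few centimetres aside while the robot is not near it.
It also fails if it takes over 208 s, if anything falls off the work surface, if the arm or the gripper's body presses on something with over 40 N, if the wrist force passes 120 N, or if a joint passes its speed limit or range.

## Working session

There is one attempt and no reset: what is moved stays moved. The work goes in short steps, Python scripts to look and compute and a shell command to move; the robot and the scene stay as the last step left them, time stands still between calls to the robot, and variables do not carry over. Pictures are saved under pics/ and viewed, and the job is handed in when it is done.

```bash
mkdir -p pics; ls
cat > h.py <<'E'
import numpy as np, cv2
from workcell import robot
from scipy.spatial.transform import Rotation as R
def shot(name,fn=None):
    im=robot.get_image(name)
    if fn: cv2.imwrite('pics/'+fn,cv2.cvtColor(im['frame'],cv2.COLOR_RGB2BGR))
    return im
def save(fn,im,crop=None,k=1):
    f=cv2.cvtColor(im['frame'],cv2.COLOR_RGB2BGR)
    if crop: a,b,c,d=crop; f=f[b:d,a:c]
    f=cv2.resize(f,None,fx=k,fy=k,interpolation=cv2.INTER_CUBIC); cv2.imwrite('pics/'+fn,f)
def rays(im,px):
    px=np.array(px,float).reshape(-1,1,2)
    u=cv2.undistortPoints(px,np.array(im['intrinsics']),np.array(im['dist_coeffs'])).reshape(-1,2)
    d=np.c_[u[:,0],-u[:,1],-np.ones(len(u))]
    T=np.array(im['cam_to_world']); return T[:3,3],d@T[:3,:3].T
def onplane(im,px,z):
    o,d=rays(im,px); return o+d*((z-o[2])/d[:,2])[:,None]
def tri(ims,pxs):
    A=np.zeros((3,3));b=np.zeros(3);L=[]
    for im,p in zip(ims,pxs):
        o,d=rays(im,[p]);d=d[0]/np.linalg.norm(d[0]);P=np.eye(3)-np.outer(d,d);A+=P;b+=P@o;L.append((o,P))
    x=np.linalg.solve(A,b); return x,[np.linalg.norm(P@(x-o)) for o,P in L]
def proj(im,X):
    T=np.linalg.inv(np.array(im['cam_to_world'])); X=np.atleast_2d(X)@T[:3,:3].T+T[:3,3]
    X=X*[1,-1,-1]
    return cv2.projectPoints(X,np.zeros(3),np.zeros(3),np.array(im['intrinsics']),np.array(im['dist_coeffs']))[0].reshape(-1,2)
def st():
    s=robot.state(); 
    print({k:np.round(s[k],4).tolist() for k in('time_s','qpos','position','eef_rot','contact_force','finger_gap')}); return s
def Rt(s=None):
    s=s or robot.state(); q=s['eef_rot']; return R.from_quat([q[1],q[2],q[3],q[0]]),np.array(s['position'])
def delta(pos,zdown_yaw=None,Rm=None):
    """shift in tool axes cm, rotvec deg"""
    r,p=Rt(); t=r.inv().apply(np.array(pos)-p)*100
    w=np.zeros(3)
    if Rm is not None: w=np.degrees((r.inv()*Rm).as_rotvec())
    return np.round(t,2),np.round(w,2)
E
python3 - <<'E'
from h import *
s=st(); r,p=Rt(s); print(r.as_matrix().round(3))
for n in('scene','side','wrist'):
    im=shot(n); save(f'{n}0.png',im,k=1.5); print(n,np.round(im['cam_to_world'],3).tolist(),np.round(im['intrinsics'],1).tolist(),im['dist_coeffs'])
E
```

```text
pics
{'time_s': 0.0, 'qpos': [-1.2722, 0.3339, 0.0399, 1.4663, -0.0134, 1.3433, -0.0585], 'position': [0.2516, 0.5988, 0.2444], 'eef_rot': [-0.0001, 0.1976, 0.9803, -0.0008], 'contact_force': [-0.2224, 0.5861, 0.7954], 'finger_gap': 0.0855}
[[-0.922  0.387 -0.001]
 [ 0.387  0.922 -0.002]
 [-0.    -0.002 -1.   ]]
scene [[-0.53, -0.53, 0.662, 1.323], [0.848, -0.342, 0.405, 0.445], [0.011, 0.776, 0.631, 0.835], [0.0, 0.0, 0.0, 1.0]] [[487.1, 0.0, 259.4], [0.0, 487.1, 190.9], [0.0, 0.0, 1.0]] [-0.05364757  0.          0.          0.          0.        ]
side [[0.749, 0.359, -0.557, -0.025], [-0.663, 0.381, -0.644, -0.672], [-0.019, 0.852, 0.523, 0.705], [0.0, 0.0, 0.0, 1.0]] [[453.2, 0.0, 253.6], [0.0, 453.2, 189.1], [0.0, 0.0, 1.0]] [0.00151058 0.         0.         0.         0.        ]
wrist [[0.387, -0.871, -0.302, 0.174], [0.922, 0.365, 0.128, 0.631], [-0.001, -0.328, 0.945, 0.373], [0.0, 0.0, 0.0, 1.0]] [[319.5, 0.0, 259.1], [0.0, 319.5, 193.4], [0.0, 0.0, 1.0]] [-0.08828569  0.          0.          0.          0.        ]
```

View pics/scene0.png

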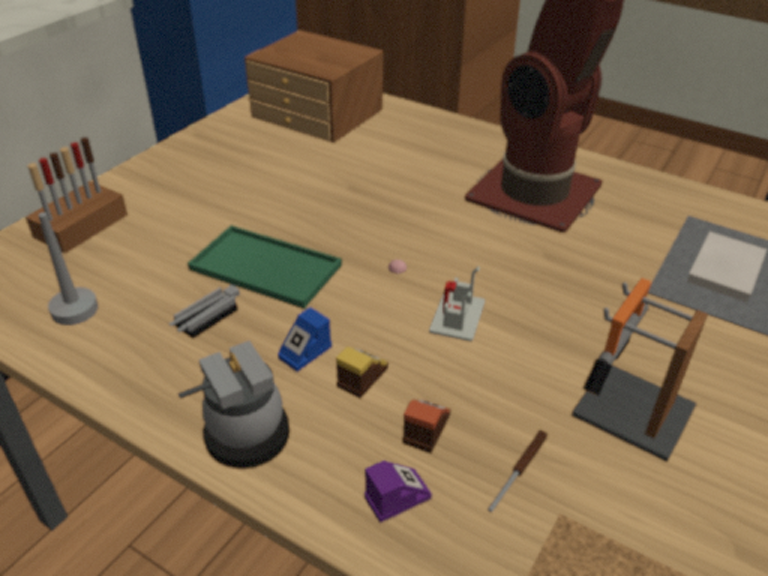

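View pics/side0.png

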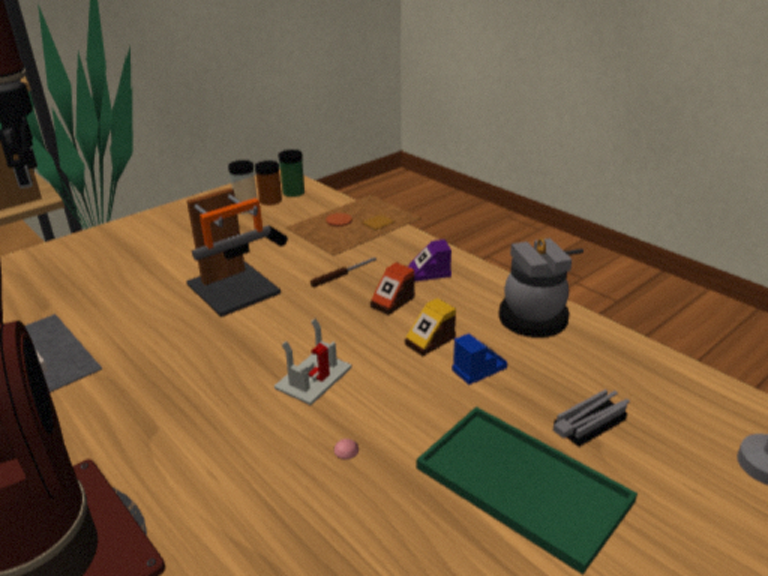

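View pics/wrist0.png

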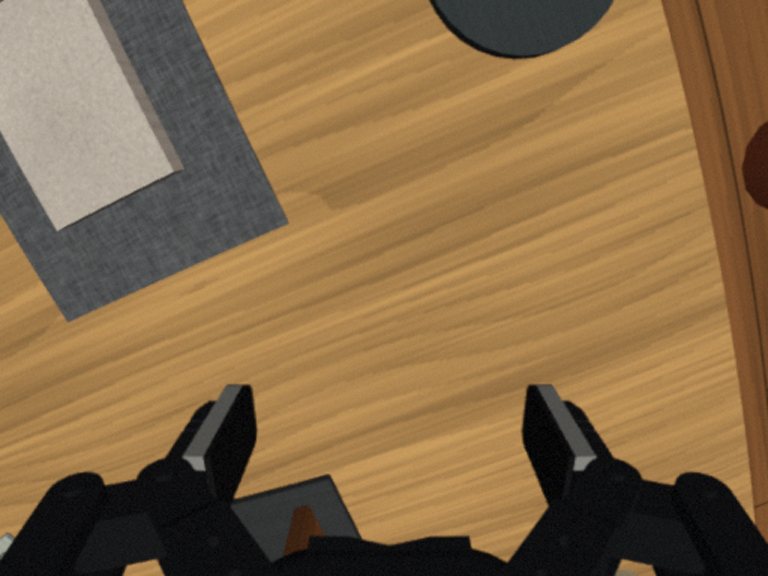

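The scene view (1.5x enlarged) shows copper (425,425) and brass (358,368). The blue block (307,337) and purple block (395,488) are look-alikes. I see no silver block. The stand with the wand is at (630,360), the clip at (458,308) and the tray at (265,265). Next I'll take enlarged crops to measure from.

Run:
```python
from h import *
a=shot('scene'); b=shot('side')
save('sc_st.png',a,(375,175,475,310),4.4); save('sd_st.png',b,(120,110,210,210),5.5)
save('sc_bl.png',a,(210,180,340,320),4.2); save('sd_bl.png',b,(180,150,330,280),5)
```

```text
(no output)
```

View pics/sc_st.png

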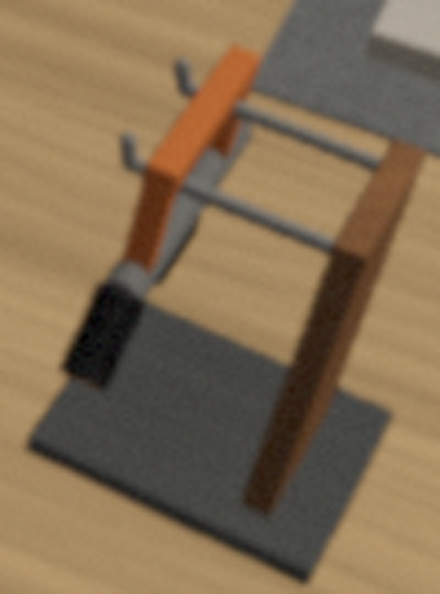

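View pics/sd_st.png

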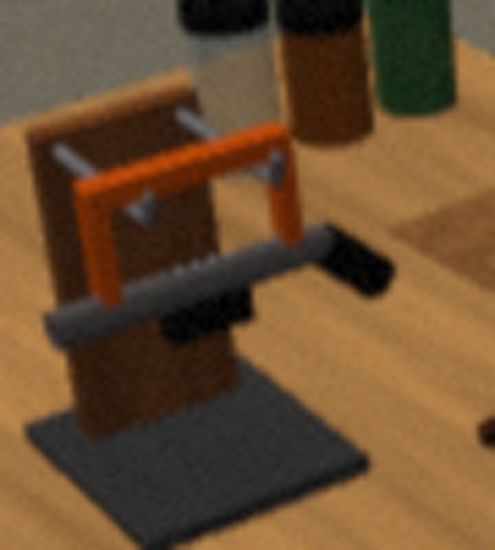

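View pics/sc_bl.png

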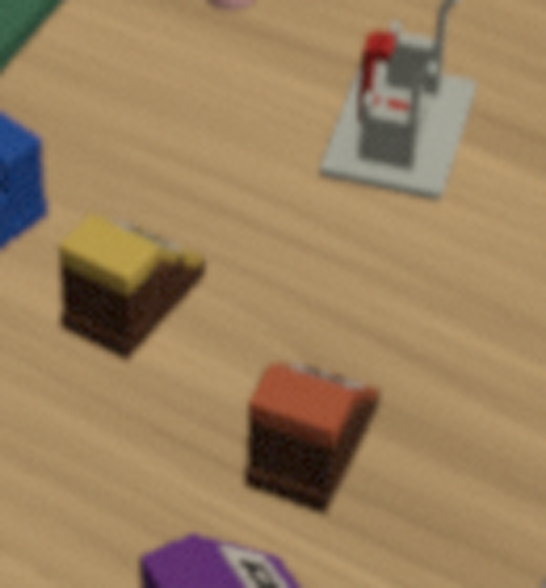

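View pics/sd_bl.png

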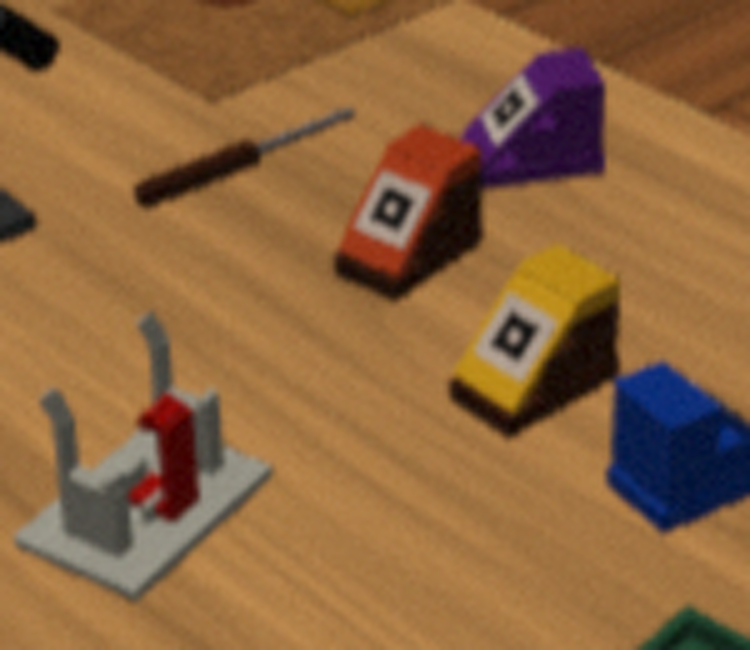

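Run:
```python
from h import *
a=shot('scene'); b=shot('side')
S=lambda p:(375+p[0]/4.4,175+p[1]/4.4); D=lambda p:(120+p[0]/5.5,110+p[1]/5.5)
P={}
for n,s,d in[('head end top',(161,174),(281,123)),('tail end top',(247,52),(86,182)),('upright top near',(333,250),(193,70)),('base corner R',(305,578),(367,462))]:
    x,e=tri([a,b],[S(s),D(d)]);P[n]=x;print(n,x.round(4),np.round(e,4))
v=P['head end top']-P['tail end top'];print('len',np.linalg.norm(v),'yaw',np.degrees(np.arctan2(v[1],v[0])),'mid',(P['head end top']+P['tail end top'])/2)
D=lambda p:(180+p[0]/5,150+p[1]/5);S=lambda p:(210+p[0]/4.2,180+p[1]/4.2)
print('brass label',onplane(b,[D((516,337))],.041),'copper',onplane(b,[D((392,210))],.041))
# pillar tops z=.064 from scene
q=onplane(a,[S(p) for p in[(62,245),(97,217),(160,247),(128,290)]],.064);print('brass top',q.round(4),q.mean(0))
q=onplane(a,[S(p) for p in[(250,405),(273,366),(355,388),(333,440)]],.064);print('copper top',q.round(4),q.mean(0))
print('tri brass corner', tri([a,b],[S((62,245)),D((617,285))]), tri([a,b],[S((97,217)),D((558,247))]))
print('clip base corners(side z.008)',onplane(b,[D((18,540)),(D((135,592))),D((270,467))],.008))
print('clip scene',onplane(a,[S((321,170)),S((438,190)),S((474,80))],.008))
print('tray',onplane(a,[(x/1.5,y/1.5) for x,y in[(190,265),(234,230),(341,264),(305,302)]],.018),onplane(b,[(x/1.5,y/1.5) for x,y in[(418,464),(477,411),(634,494),(584,560)]],.018))
print('scriber',onplane(b,[D((145,195)),D((350,112))],.01),'quartz',onplane(b,[(346/1.5,449/1.5)],.01))
print('others blue,purple',onplane(b,[D((668,440)),D((535,120))],.03))
```

```text
head end top [0.5497 0.3277 0.195 ] [0.0015 0.0015]
tail end top [0.4444 0.3343 0.1966] [0. 0.]
upright top near [0.5524 0.4099 0.1947] [0.005 0.005]
base corner R [ 0.5836  0.4152 -0.0302] [0.0464 0.0464]
len 0.1055313267516735 yaw -3.5531412053230595 mid [0.49701003 0.33100222 0.19578118]
brass label [[ 0.64570728 -0.00869913  0.041     ]] copper [[0.68135735 0.12468955 0.041     ]]
brass top [[ 0.6996 -0.0267  0.064 ]
 [ 0.6717 -0.0231  0.064 ]
 [ 0.6726  0.0181  0.064 ]
 [ 0.7082  0.0213  0.064 ]] [ 0.6880187  -0.00260636  0.064     ]
copper top [[0.741  0.1154 0.064 ]
 [0.7129 0.1119 0.064 ]
 [0.7035 0.1537 0.064 ]
 [0.7384 0.1607 0.064 ]] [0.72395995 0.13541678 0.064     ]
tri brass corner (array([ 0.69634173, -0.02956437,  0.05974468]), [np.float64(0.0003431225104735685), np.float64(0.00034312251047358556)]) (array([ 0.68096025, -0.00997158,  0.07945235]), [np.float64(0.005362625775664073), np.float64(0.0053626257756640965)])
clip base corners(side z.008) [[ 0.39018036  0.06647978  0.008     ]
 [ 0.40907513 -0.00073991  0.008     ]
 [ 0.51271979  0.02794044  0.008     ]]
clip scene [[0.51898507 0.03256381 0.008     ]
 [0.49680893 0.0995104  0.008     ]
 [0.39407205 0.07252666 0.008     ]]
tray [[ 0.61188084 -0.42078379  0.018     ]
 [ 0.4826595  -0.42798221  0.018     ]
 [ 0.45915982 -0.18925864  0.018     ]
 [ 0.58134232 -0.17957416  0.018     ]] [[ 0.43596554 -0.20814858  0.018     ]
 [ 0.5725418  -0.19219836  0.018     ]
 [ 0.60265381 -0.43009619  0.018     ]
 [ 0.47389066 -0.44332534  0.018     ]]
scriber [[0.61971142 0.27377404 0.01      ]
 [0.77253452 0.26552865 0.01      ]] quartz [[ 0.38668054 -0.11457601  0.01      ]]
others blue,purple [[ 0.64972876 -0.10877097  0.03      ]
 [ 0.82381052  0.1548671   0.03      ]]
```

```bash
cat >> h.py <<'E'
def yawR(deg):
    """tool down, wand/world-x heading deg; tool x = -heading"""
    a=np.radians(deg); x=np.array([-np.cos(a),-np.sin(a),0]); z=np.array([0,0,-1.]); y=np.cross(z,x)
    return R.from_matrix(np.c_[x,y,z])
E
python3 - <<'E'
from h import *
print(delta([.497,.331,.30],Rm=yawR(-3.5)))
E
```

```text
(array([-32.99, -15.22,  -5.48]), array([ -0.02,  -0.  , -19.3 ]))
```

```bash
python3 -m handwheel '[[[1,0,0,-6,0,0,0],[1,-4,-2,-6,0,0,-5],[1,-8,-4,-6,0,0,-10],[1,-12,-5.5,-6,0,0,-15],[1,-16,-7.5,-6,0,0,-19.3],[1,-20,-9.2,-6,0,0,-19.3],[1,-24,-11,-6,0,0,-19.3],[1,-28,-13,-6,0,0,-19.3],[1,-31,-14.3,-6,0,0,-19.3],[1,-33,-15.2,-5.5,0,0,-19.3],[1,-33,-15.2,-5.5,0,0,-19.3],[1,-33,-15.2,-5.5,0,0,-19.3]]]' 60
python3 - <<'E'
from h import *
st(); a=shot('wrist'); save('w1.png',a,k=1.5)
E
```

```text
time_s: 1.35
position: [0.4986, 0.3289, 0.3]
eef_rot: [-0.0, 0.033, 0.999, -0.001]
contact_force: [0.3, 1.2, -0.3]
finger_gap: 0.0855
{'time_s': 1.35, 'qpos': [-0.8378, 0.2026, 0.2132, 1.5247, -0.0423, 1.4195, 0.8827], 'position': [0.4986, 0.3289, 0.3], 'eef_rot': [-0.0001, 0.0329, 0.9995, -0.0005], 'contact_force': [0.2891, 1.2024, -0.289], 'finger_gap': 0.0855}
```

View pics/w1.png

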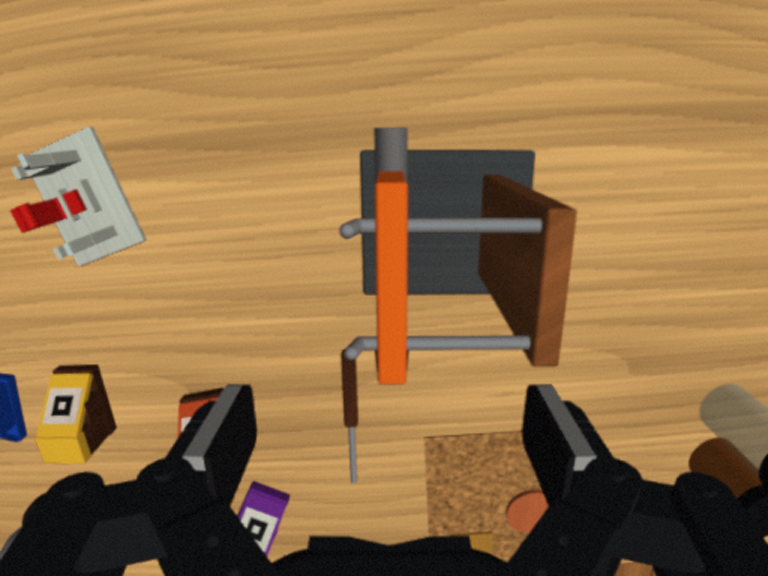

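The wrist view shows the orange bar running straight down the image, from (391,173) to (392,384), with the head end lower. The hooks cross it at y=226 and y=343, and the clip is at upper left (80,200).

Run:
```python
from h import *
a=shot('wrist')
q=onplane(a,np.array([(377,176),(405.5,176),(378,384),(406.5,384)])/1.5,.196);print(q.round(4),q.mean(0))
v=q[2:].mean(0)-q[:2].mean(0);print(np.linalg.norm(v),np.degrees(np.arctan2(v[1],v[0])))
s=shot('side');c=shot('scene')
print(tri([a,s,c],[np.array((392,384))/1.5,(170.9,132.4),(411.6,214.5)]),tri([a,s,c],[np.array((391,176))/1.5,(135.6,143.1),(431.1,186.8)]))
print('up',onplane(a,np.array([(540,365),(545,208)])/1.5,.2))
print(delta([q.mean(0)[0],q.mean(0)[1],.186],Rm=yawR(np.degrees(np.arctan2(v[1],v[0])))))
# coarse clip base from wrist
print('clip',onplane(a,np.array([(93,127),(144,240),(80,265)])/1.5,.008).round(4))
D=lambda x,y:onplane(a,[(x/1.5,y/1.5)],.041)
print(D(62,405),D(258,528))
```

```text
[[0.4359 0.3286 0.196 ]
 [0.4367 0.3421 0.196 ]
 [0.5481 0.3213 0.196 ]
 [0.5491 0.337  0.196 ]] [0.49243296 0.33224673 0.196     ]
0.112463928426024 -3.1613415971926164
(array([0.54936343, 0.32831519, 0.19478518]), [np.float64(0.0006611628509089075), np.float64(0.0014729023280812602), np.float64(0.0019467202768353486)]) (array([0.44051833, 0.33413399, 0.19554558]), [np.float64(0.004310213553175016), np.float64(0.0037234878145292836), np.float64(0.0014152366139787462)])
up [[0.53998511 0.40952268 0.2       ]
 [0.45511656 0.40840118 0.2       ]]
(array([ 0.35, -0.07, 11.42]), array([ 0.  , -0.03, -0.18]))
clip [[0.3932 0.0795 0.008 ]
 [0.4962 0.1052 0.008 ]
 [0.5154 0.0356 0.008 ]]
[[ 0.64729411 -0.00252254  0.041     ]] [[0.80810693 0.17063947 0.041     ]]
```

```bash
python3 -m handwheel '[[[1,0.25,-0.05,3,0,0,0],[1,0.25,-0.05,6,0,0,0],[1,0.25,-0.05,8.5,0,0,0],[1,0.25,-0.05,10.5,0,0,0],[1,0.25,-0.05,11.4,0,0,0],[1,0.25,-0.05,11.4,0,0,0],[1,0.25,-0.05,11.4,0,0,0]]]' 60
python3 - <<'E'
from h import *
st(); a=shot('wrist'); save('w2.png',a,k=1.5)
E
```

```text
time_s: 2.13
position: [0.4932, 0.3332, 0.1869]
eef_rot: [-0.0, 0.029, 1.0, 0.0]
contact_force: [1.1, 1.1, 0.6]
finger_gap: 0.0853
{'time_s': 2.1333, 'qpos': [-0.837, 0.26, 0.2001, 1.6888, -0.0554, 1.1983, 0.8904], 'position': [0.4932, 0.3332, 0.1869], 'eef_rot': [-0.0002, 0.0286, 0.9996, 0.0002], 'contact_force': [1.1195, 1.1464, 0.6389], 'finger_gap': 0.0853}
```

View pics/w2.png

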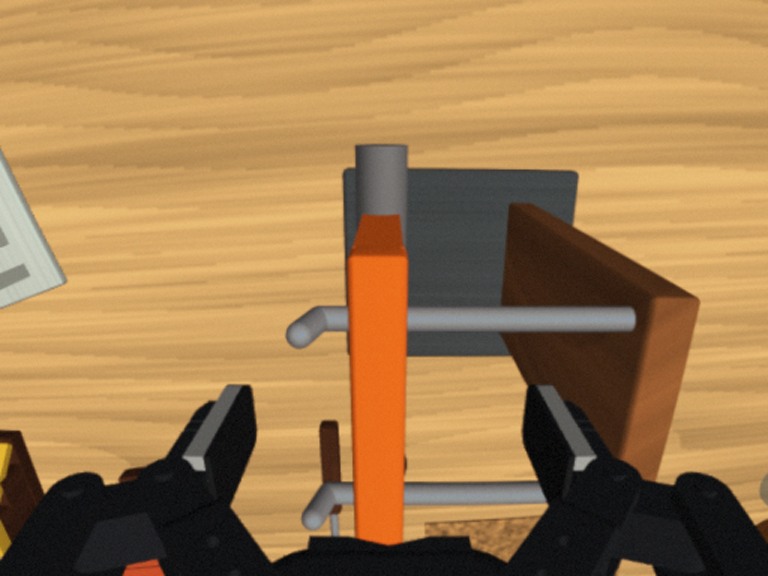

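```bash
python3 -m handwheel '[[[1,0,-0.2,0,0,0,0],[0,0,-0.2,0,0,0,0],[-0.5,0,-0.2,0,0,0,0],[-1,0,-0.2,0,0,0,0],[-1,0,-0.2,0,0,0,0],[-1,0,-0.2,0,0,0,0],[-1,0,-0.2,0,0,0,0],[-1,0,-0.2,0,0,0,0],[-1,0,-0.2,0,0,0,0],[-1,0,-0.2,0,0,0,0]]]' 60
python3 - <<'E'
from h import *
st()
E
```

```text
time_s: 3.02
position: [0.4938, 0.3313, 0.1879]
eef_rot: [0.001, 0.029, 1.0, 0.001]
contact_force: [0.2, -0.3, 2.7]
finger_gap: 0.0146
{'time_s': 3.0167, 'qpos': [-0.8351, 0.2568, 0.2011, 1.6907, -0.0551, 1.1978, 0.8928], 'position': [0.4938, 0.3313, 0.1879], 'eef_rot': [0.0006, 0.0288, 0.9996, 0.0008], 'contact_force': [0.2323, -0.3146, 2.7494], 'finger_gap': 0.0146}
```

```bash
python3 -m handwheel '[[[-1,0,0,-0.8,0,0,0],[-1,0,0,-1.7,0,0,0],[-1,0,0,-2.5,0,0,0],[-1,0,0,-2.5,0,0,0],[-1,0,-1.5,-2.5,0,0,0],[-1,0,-3.5,-2.5,0,0,0],[-1,0,-6,-2.5,0,0,0],[-1,0,-8.5,-2.5,0,0,0],[-1,0,-11,-2.5,0,0,0],[-1,0,-12,-3,0,0,0],[-1,0,-12,-3,0,0,0],[-1,0,-12,-3,0,0,0]]]' 60
python3 - <<'E'
from h import *
st(); a=shot('wrist'); save('w3.png',a,k=1.5); a=shot('side'); save('s3.png',a,k=1.5); a=shot('scene'); save('c3.png',a,k=1.5)
E
```

```text
time_s: 4.02
position: [0.487, 0.2113, 0.2182]
eef_rot: [0.001, 0.029, 1.0, 0.001]
contact_force: [-0.3, 0.6, -3.5]
finger_gap: 0.0148
{'time_s': 4.0167, 'qpos': [-0.7367, 0.1027, 0.2632, 1.8058, -0.0297, 1.234, 1.0469], 'position': [0.487, 0.2113, 0.2182], 'eef_rot': [0.0009, 0.0294, 0.9996, 0.0013], 'contact_force': [-0.2781, 0.6197, -3.4616], 'finger_gap': 0.0148}
```

View pics/w3.png

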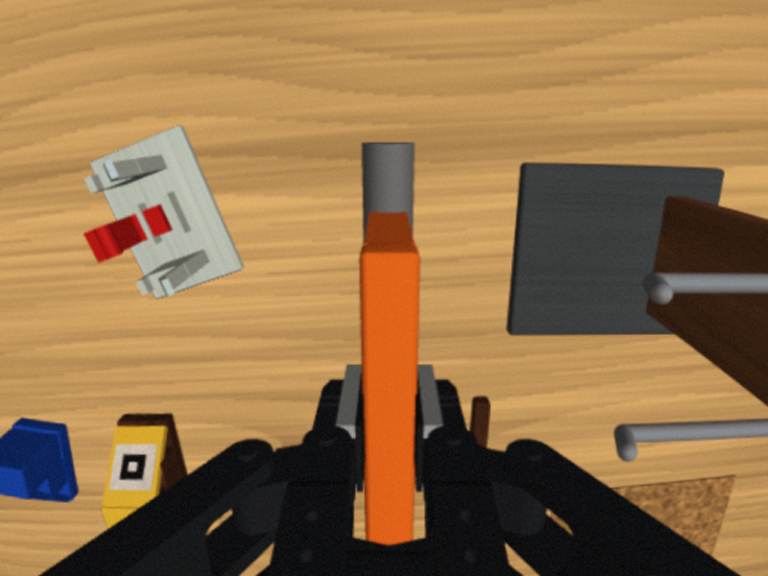

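View pics/s3.png

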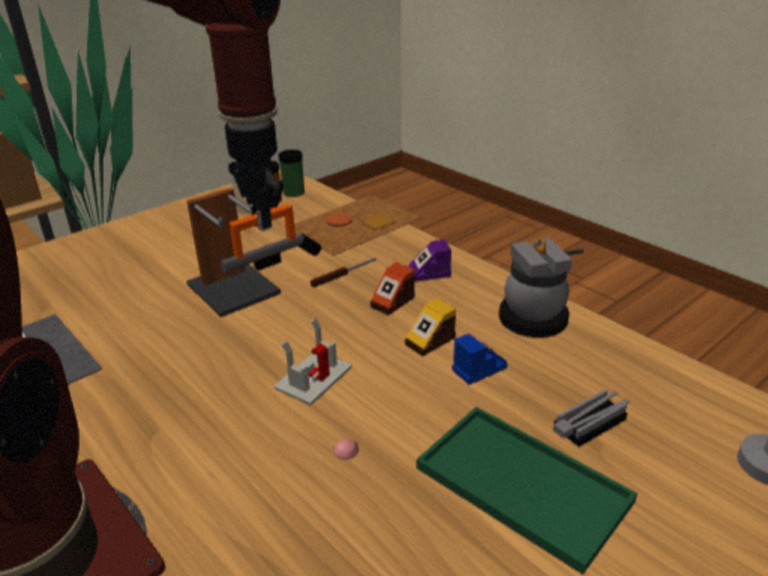

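View pics/c3.png

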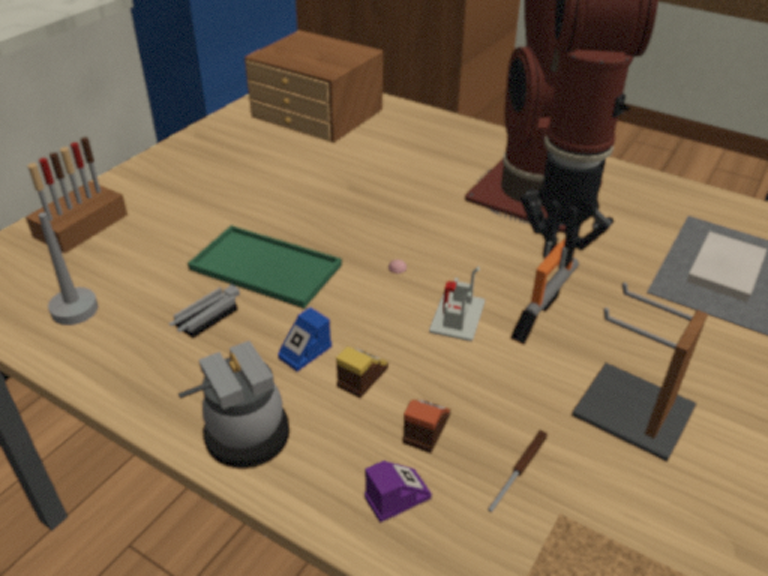

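Run:
```python
from h import *
a=shot('wrist'); r,p=Rt(); s=shot('side')
def T(q): return r.inv().apply(q-p)*1000
h=p[2]+.0085
q=onplane(a,np.array([(362,250),(419,251),(364,520),(413,520)])/1.5,h); print(T(q).round(1))
for zz in(h-.062-.007-.0085+.0085+.010,):
  q=onplane(a,np.array([(363,144),(414,144),(363,205),(414,205)])/1.5,p[2]+.0015-.062+.005);print('barrel',T(q).round(1))
# heights from side: handle top, tail end
save('s3c.png',s,(130,120,220,190),8)
```

```text
[[ 53.5  -7.3  -8.5]
 [ 53.2   7.4  -8.5]
 [-36.9  -8.5  -8.5]
 [-36.9   7.5  -8.5]]
barrel [[ 77.6 -10.   55.4]
 [ 77.6   8.9  55.5]
 [ 54.9 -10.3  55.4]
 [ 54.9   9.3  55.5]]
```

View pics/s3c.png

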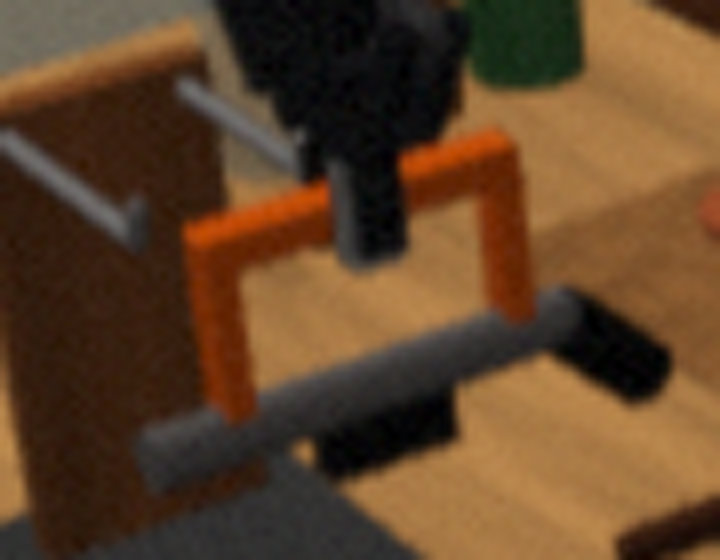

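Run:
```python
from h import *
s=shot('side'); r,p=Rt(); print(p)
o,d=rays(s,[(130+x/8,120+y/8) for x,y in[(188,235),(517,150),(515,135),(190,225),(150,488),(150,435)]])
# plane containing the handle's front face: normal = tool y
n=r.apply([0,1,0]); c=p-n*.008
t=((c-o)@n)/(d@n); X=o+d*t[:,None]; print((r.inv().apply(X-p)*1000).round(1))
# clip pts
```

```text
[0.48661685 0.21231788 0.21739824]
[[ 59.2  -8.  -12.9]
 [-53.7  -8.   -5.7]
 [-53.5  -8.  -10.8]
 [ 58.1  -8.  -15.8]
 [ 83.5  -8.   64.3]
 [ 80.8  -8.   46.9]]
```

Run:
```python
from h import *
s=shot('side'); c=shot('scene'); r,p=Rt()
f=cv2.cvtColor(s['frame'],cv2.COLOR_RGB2HSV)
m=((f[...,0]<12)&(f[...,1]>200)&(f[...,2]>130)).astype(np.uint8); m[:, :140]=0; m[170:]=0;m[:,200:]=0
ys,xs=np.nonzero(m); print(xs.min(),xs.max(),ys.min(),ys.max())
tops=[(x,ys[xs==x].min()) for x in range(xs.min()+2,xs.max()-1)]; print(tops)
```

```text
153 193 137 150Traceback (most recent call last):
  File "<stdin>", line 6, in <module>
    return umr_minimum(a, axis, None, out, keepdims, initial, where)
ValueError: zero-size array to reduction operation minimum which has no identity
```

```bash
cat > pitch.py <<'E'
from h import *
def pitch(prs=True):
    s=shot('side'); r,p=Rt()
    # predicted top-front edge of the handle
    ends=[p+r.apply(np.array([x,-.008,-.009])) for x in(.050,-.050)]
    E=proj(s,ends); F=cv2.GaussianBlur(s['frame'].astype(np.float32),(3,3),0); red=F[...,0]-F[...,2]
    n=r.apply([0,1,0]); out=[]
    for name,rng in(('tail',(0.02,0.35)),('head',(.68,.98)),('all',None)):
        if rng is None: break
        for t in np.linspace(*rng,12):
            q=E[0]+t*(E[1]-E[0]); x=q[0]
            yy=np.arange(q[1]-9,q[1]+7,.1)
            v=cv2.remap(red,np.full((len(yy),1),x,np.float32),yy.astype(np.float32)[:,None],cv2.INTER_LINEAR)[:,0]
            g=np.gradient(v); i=np.argmax(g); out.append((x,yy[i],q[1]))
    out=np.array(out); 
    if prs: print((out[:,1]-out[:,2]).round(1))
    # robust line
    vx,vy,x0,y0=cv2.fitLine(out[:,:2].astype(np.float32),cv2.DIST_HUBER,0,.01,.01).ravel()
    P=[(x0+k*vx,y0+k*vy) for k in(-20,20)]
    o,d=rays(s,P); N=np.cross(d[0],d[1]); L=np.cross(N,n); L/=np.linalg.norm(L)
    Lt=r.inv().apply(L); Lt*=-np.sign(Lt[0]); # toward head (tool -x)
    print('pitch head-down deg',np.degrees(np.arctan2(Lt[2],-Lt[0])))
if __name__=='__main__': pitch()
E
python3 pitch.py
```

```text
[-3.  -2.8 -3.6 -3.  -3.9 -3.6 -4.1 -3.9 -3.3 -4.1 -3.8 -3.3 -3.6 -4.
 -3.8 -3.6 -3.1 -2.9 -3.3 -3.2 -9.  -8.4 -8.2 -8. ]
pitch head-down deg -2.2541625296543555
```

```bash
cat > lab.py <<'E'
from h import *
def quads(im,amin=60):
    """white label quads -> list of corner arrays (px), subpixel via 4x upscale"""
    f=cv2.resize(im['frame'],None,fx=4,fy=4,interpolation=cv2.INTER_CUBIC); h=cv2.cvtColor(f,cv2.COLOR_RGB2HSV)
    m=((h[...,1]<75)&(h[...,2]>115)).astype(np.uint8)*255
    cs,hier=cv2.findContours(m,cv2.RETR_CCOMP,cv2.CHAIN_APPROX_NONE); out=[]
    for i,c in enumerate(cs):
        if hier[0][i][3]>=0 or hier[0][i][2]<0: continue
        A=cv2.contourArea(c)
        if A<amin*16 or A>16*6000: continue
        k=[j for j in range(len(cs)) if hier[0][j][3]==i]; kA=max(cv2.contourArea(cs[j]) for j in k)
        if not .15<kA/A<.55: continue
        hull=cv2.convexHull(c)
        q=cv2.approxPolyN(hull,4,-1,True) if hasattr(cv2,'approxPolyN') else cv2.approxPolyDP(hull,.06*cv2.arcLength(hull,True),True)
        q=q.reshape(-1,2)
        if len(q)!=4: continue
        q=(q+.5)/4-.5
        j=max(k,key=lambda j:cv2.contourArea(cs[j])); M=cv2.moments(cs[j]); ctr=(np.array([M['m10'],M['m01']])/M['m00']+.5)/4-.5
        # surrounding colour
        out.append((q,ctr,A/16))
    return out
def pose(im,q):
    """block pose from label corners: PnP with 36mm square"""
    T=np.array(im['cam_to_world'])@np.diag([1,-1,-1,1.])
    q=q[np.argsort(np.arctan2(*(q-q.mean(0)).T[::-1]))]
    best=None; 
    for sh in range(4):
        obj=np.array([[-.018,-.018,0],[.018,-.018,0],[.018,.018,0],[-.018,.018,0]])
        qq=np.roll(q,sh,0)[::-1]
        n,rv,tv,er=cv2.solvePnPGeneric(obj,np.ascontiguousarray(qq),np.array(im['intrinsics']),np.array(im['dist_coeffs']),flags=cv2.SOLVEPNP_IPPE)
        for a,t,e in zip(rv,tv,er):
            W=T[:3,:3]@cv2.Rodrigues(a)[0]; x=T[:3,:3]@t.ravel()+T[:3,3]
            # label frame: z out; y horizontal; x = y cross z should point down/front or up
            tilt=np.degrees(np.arccos(W[2,2]))
            if abs(W[2,1])<.3 and W[2,0]>0: # x up the slope
                best=(best or [])+[(float(e[0]),x,tilt,np.degrees(np.arctan2(-W[1,2],-W[0,2])))]
    return best
def flatpose(im,q,ctr):
    """cast corner rays on z planes: upper edge z=.041+.0127, lower .041-.0127"""
    up=q[np.argsort(q[:,1])]
    X=onplane(im,[ctr],.041)[0]; return X
if __name__=='__main__':
    import sys
    for n in sys.argv[1:]:
        im=shot(n); print(n)
        for q,c,A in quads(im):
            print(' px',c.round(1),'A',round(A),'ctr@z.041',onplane(im,[c],.041)[0].round(4))
            for b in pose(im,q) or []: print('    err %.2f'%b[0],b[1].round(4),'tilt %.1f yaw %.1f'%b[2:])
E
python3 lab.py side wrist scene
```

```text
sideTraceback (most recent call last):
  File "lab.py", line 46, in <module>
    for q,c,A in quads(im):
                 ~~~~~^^^^
  File "lab.py", line 14, in quads
    q=cv2.approxPolyN(hull,4,-1,True) if hasattr(cv2,'approxPolyN') else cv2.approxPolyDP(hull,.06*cv2.arcLength(hull,True),True)
      ~~~~~~~~~~~~~~~^^^^^^^^^^^^^^^^
cv2.error: OpenCV(4.12.0) :-1: error: (-5:Bad argument) in function 'approxPolyN'
> Overload resolution failed:
>  - Argument 'epsilon_percentage' must be float, not bool
>  - Argument 'epsilon_percentage' must be float, not bool
```

```bash
sed -i 's/cv2.approxPolyN(hull,4,-1,True)/cv2.approxPolyN(hull,4)/' lab.py; python3 lab.py side wrist scene
```

```text
side
 px [282.5 216.8] A 132 ctr@z.041 [ 0.6463 -0.0055  0.041 ]
    err 0.06 [ 0.693   0.0405 -0.0053] tilt 46.6 yaw -0.7
 px [257.9 191.3] A 115 ctr@z.041 [0.6829 0.1283 0.041 ]
    err 0.03 [0.7161 0.1652 0.0096] tilt 43.0 yaw 6.1
 px [281.2 171.2] A 82 ctr@z.041 [0.8095 0.1653 0.041 ]
    err 0.07 [0.7647 0.1202 0.0761] tilt 45.7 yaw -27.5
wrist
 px [ 87.5 311.2] A 788 ctr@z.041 [ 0.6479 -0.0065  0.041 ]
    err 0.06 [ 0.6535 -0.0115  0.0339] tilt 46.0 yaw -2.6
scene
 px [271.5 317.1] A 178 ctr@z.041 [0.8112 0.1629 0.041 ]
    err 6.92 [1.1132 0.3238 0.5074] tilt 106.6 yaw -165.0
    err 5.46 [1.1008 0.3166 0.4887] tilt 36.1 yaw 4.8
 px [197.5 225.9] A 150 ctr@z.041 [ 0.6818 -0.1191  0.041 ]
    err 0.19 [ 0.6304 -0.1637 -0.0231] tilt 44.8 yaw 171.4
 px [132.9 202.2] A 362 ctr@z.041 [ 0.7008 -0.3085  0.041 ]
    err 2.01 [1.1535 0.2429 0.6188] tilt 29.4 yaw 79.5
```

```bash
python3 -m handwheel '[[[-1,-0.1,-3,-2,0,0,-0.5],[-1,-0.2,-6.5,-4,0,0,-1],[-1,-0.3,-10,-6,0,0,-1.5],[-1,-0.4,-13.5,-6.3,0,0,-2],[-1,-0.5,-17,-6.3,0,0,-3],[-1,-0.7,-20.5,-6.3,0,0,-3.4],[-1,-0.8,-24,-6.3,0,0,-3.4],[-1,-0.9,-26.5,-6.3,0,0,-3.4],[-1,-0.9,-28,-6.3,0,0,-3.4],[-1,-0.9,-28,-6.3,0,0,-3.4],[-1,-0.9,-28,-6.3,0,0,-3.4]]]' 60
python3 lab.py wrist side
python3 - <<'E'
from h import *
st(); a=shot('wrist'); save('w4.png',a,k=1.5)
E
```

```text
time_s: 5.58
position: [0.4795, -0.0693, 0.2804]
eef_rot: [0.001, 0.0, 1.0, 0.001]
contact_force: [0.2, 0.6, -3.2]
finger_gap: 0.0149
wrist
 px [396.9 300. ] A 607 ctr@z.041 [0.6843 0.1269 0.041 ]
    err 0.20 [0.6878 0.1291 0.0367] tilt 40.4 yaw 8.0
 px [349.6 141. ] A 4197 ctr@z.041 [0.4589 0.0359 0.041 ]
    err 3.70 [ 0.4145 -0.031   0.2746] tilt 62.1 yaw 91.0
    err 2.34 [ 0.4142 -0.0287  0.2748] tilt 31.8 yaw -66.1
side
 px [282.5 216.8] A 132 ctr@z.041 [ 0.6463 -0.0055  0.041 ]
    err 0.06 [ 0.6935  0.0409 -0.0061] tilt 45.2 yaw -2.0
 px [281.2 171.2] A 81 ctr@z.041 [0.8095 0.1653 0.041 ]
    err 0.12 [0.7695 0.1245 0.0727] tilt 45.6 yaw -26.6
{'time_s': 5.6833, 'qpos': [-0.4833, -0.0518, 0.5192, 1.8233, 0.0244, 1.3623, 1.604], 'position': [0.4797, -0.0676, 0.2802], 'eef_rot': [0.0005, -0.0015, 1.0, 0.0009], 'contact_force': [-0.0917, 0.8216, -2.8801], 'finger_gap': 0.0154}
```

View pics/w4.png

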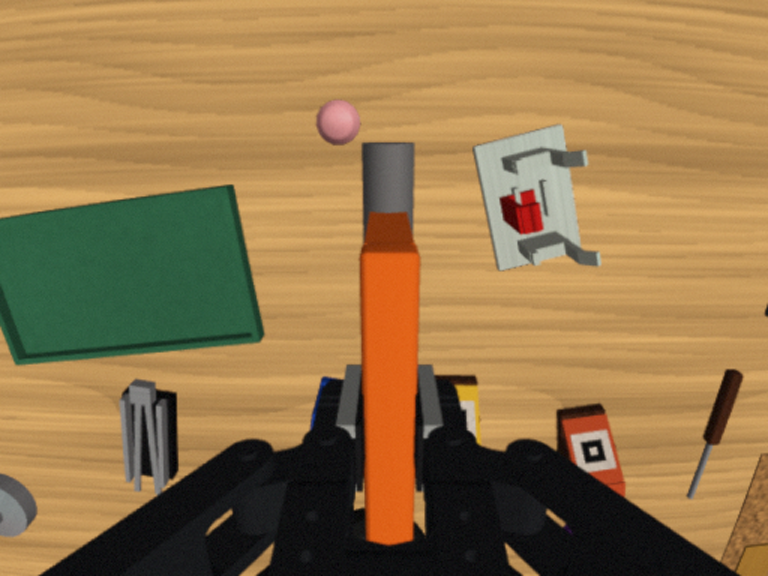

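```bash
cat > tgt.py <<'E'
from lab import *
def target(label,yaw,dist=.09):
    b=np.array([np.cos(np.radians(yaw)),np.sin(np.radians(yaw))])
    w=np.r_[label[:2]-b*(.7071*dist+.098), label[2]+.7071*dist+.032]
    t=np.r_[w[:2]-b*.002, w[2]+.060]
    print('TCP',t.round(4),delta(t,Rm=yawR(yaw)))
E
python3 - <<'E'
from tgt import *
a=shot('wrist');s=shot('side')
print(tri([a,s],[(396.9,300),(257.9,191.3)]))
print([x[1] for x in quads(s,50)])
target(np.array([.6836,.1276,.041]),7)
E
```

```text
(array([0.68461602, 0.13031373, 0.03939755]), [np.float64(7.948877334808001e-05), np.float64(7.948877334807814e-05)])
[array([282.48915592, 216.78634232]), array([281.17624224, 171.16485507])]
TCP [0.5212 0.1077 0.1966] (array([-4.2 , 17.49,  8.38]), array([ 0.08,  0.06, -6.79]))
```

```bash
python3 -m handwheel '[[[-1,-0.5,3,0,0,0,0],[-1,-1,6.5,0.5,0,0,-1.5],[-1,-2,10,1.5,0,0,-3],[-1,-3,13,3,0,0,-4.5],[-1,-4,16,4.5,0,0,-6],[-1,-4.2,17.6,6,0,0,-6.8],[-1,-4.2,17.6,7.5,0,0,-6.8],[-1,-4.2,17.6,8.4,0,0,-6.8],[-1,-4.2,17.6,8.4,0,0,-6.8],[-1,-4.2,17.6,8.4,0,0,-6.8]]]' 60
python3 lab.py side
python3 - <<'E'
from h import *
st(); a=shot('wrist'); save('w5.png',a,k=1.5)
s=shot('side'); save('s5.png',s,(160,90,310,220),5)
E
```

```text
time_s: 6.67
position: [0.5211, 0.1082, 0.1965]
eef_rot: [0.0, -0.061, 0.998, 0.0]
contact_force: [0.2, 0.0, -2.2]
finger_gap: 0.0148
side
 px [282.5 216.8] A 133 ctr@z.041 [ 0.6464 -0.0055  0.041 ]
    err 0.24 [ 0.6919  0.0394 -0.0045] tilt 43.2 yaw -1.3
 px [258.  191.3] A 115 ctr@z.041 [0.6829 0.1282 0.041 ]
    err 0.19 [0.717  0.1664 0.0086] tilt 46.3 yaw 5.3
 px [281.2 171.2] A 83 ctr@z.041 [0.8095 0.1653 0.041 ]
    err 0.11 [0.7671 0.1225 0.0746] tilt 46.7 yaw -25.5
{'time_s': 6.7167, 'qpos': [-0.6292, 0.1235, 0.3721, 1.8329, -0.0495, 1.1919, 1.4506], 'position': [0.5215, 0.1082, 0.1972], 'eef_rot': [0.0009, -0.0606, 0.9982, 0.0008], 'contact_force': [0.0435, 0.0123, -2.9438], 'finger_gap': 0.0147}
```

View pics/s5.png

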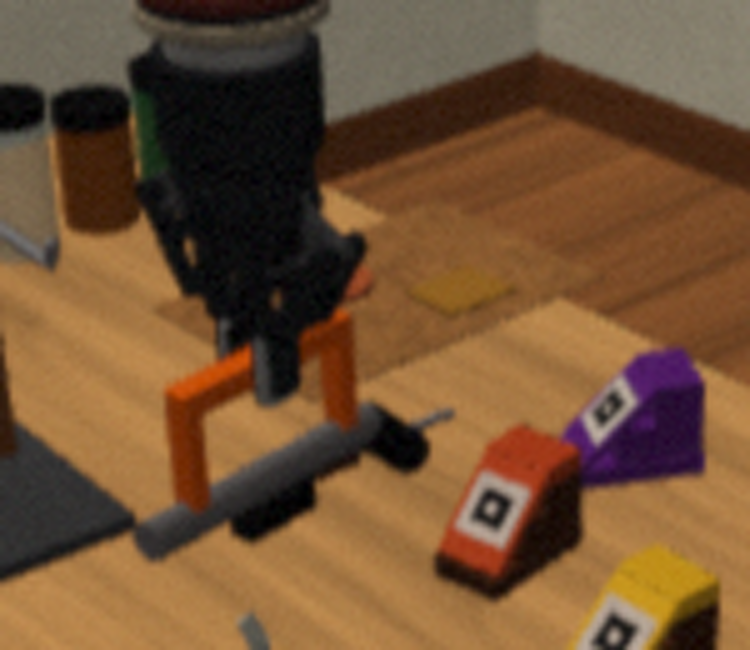

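View pics/w5.png

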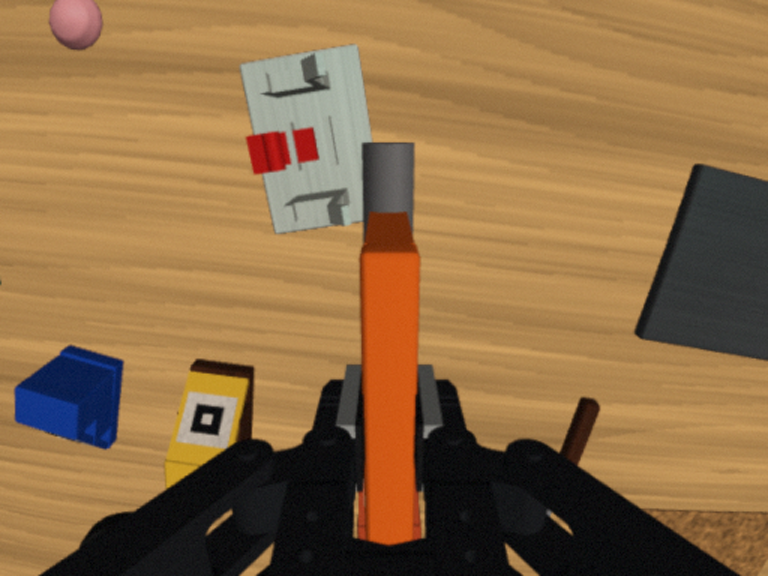

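```bash
cat > chk.py <<'E'
from tgt import *
s=shot('side'); r,p=Rt()
wt=lambda v: p+r.apply(np.array([-.002-v[0],v[1],.060-v[2]])) # wand frame(x fwd,y,z up); y sign approx
C=[wt(np.array(v)/1000) for v in[(98,0,-32),(70,0,0),(-80,0,0),(-55,0,69),(55,0,69),(0,0,-27)]]
print('pred side crop px',((proj(s,C)-[160,90])*5).round(0).tolist())
L=C[0]; d=r.apply([-.7071,0,.7071]); print('lens',L.round(4),'hit',[ (L+d*((.041-L[2])/d[2])).round(4)])
c=shot('scene'); save('c5.png',c,(250,150,430,290),4.4); print('pred scene',((proj(c,C)-[250,150])*4.4).round(0).tolist())
E
python3 chk.py
```

```text
pred side crop px [[410.0, 449.0], [371.0, 417.0], [148.0, 540.0], [175.0, 390.0], [343.0, 305.0], [275.0, 518.0]]
lens [0.6213 0.1207 0.1059] hit [array([0.6861, 0.1287, 0.041 ])]
pred scene [[223.0, 347.0], [247.0, 265.0], [346.0, 101.0], [343.0, 19.0], [269.0, 137.0], [291.0, 224.0]]
```

View pics/c5.png

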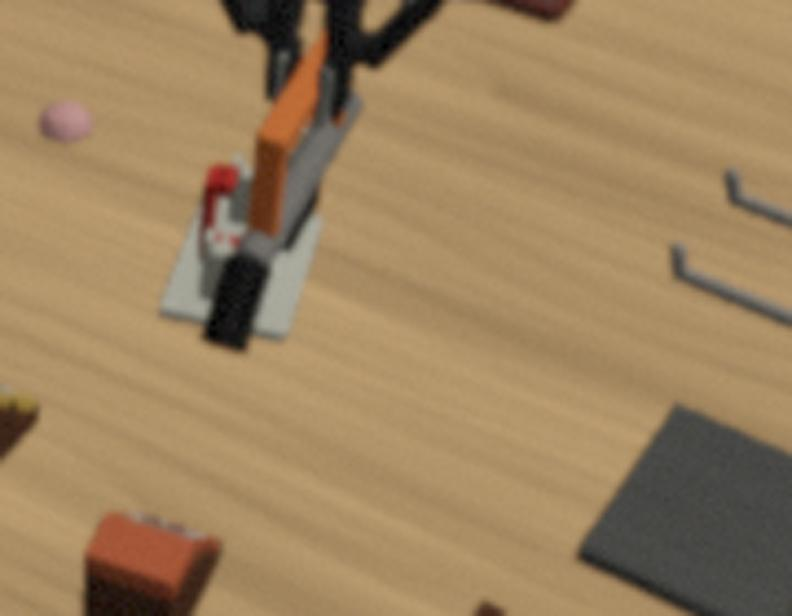

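```bash
for i in 1 ; do python3 -m handwheel '[[[-1,0.2,0,0,0,0,0],[-1,0.2,0,0,0,0,0],[-1,0.2,0,0,0,0,0],[-1,0.2,0,0,0,0,0],[-1,0.2,0,0,0,0,0],[-1,0.2,0,0,0,0,0],[-1,0.2,0,0,0,0,0],[-1,0.2,0,0,0,0,0],[-1,0.2,0,0,0,0,0],[-1,0.2,0,0,0,0,0],[-1,0.2,0,0,0,0,0],[-1,0.2,0,0,0,0,0]]]' 60; done
python3 -m handwheel '[[[-1,0,0,0,0,0,0],[-1,0,0,0,0,0,0],[-1,0,0,0,0,0,0],[-1,0,0,0,0,0,0],[-1,0,0,0,0,0,0],[-1,0,0,0,0,0,0],[-1,0,0,0,0,0,0],[-1,0,0,0,0,0,0],[-1,0,0,0,0,0,0],[-1,0,0,0,0,0,0],[-1,0,0,0,0,0,0],[-1,0,0,0,0,0,0]]]' 60
python3 -m handwheel '[[[-1,0,0,0,0,0,0],[-1,0,0,0,0,0,0],[-1,0,0,0,0,0,0],[-1,0,0,0,0,0,0],[-1,0,0,0,0,0,0],[-1,0,0,0,0,0,0],[-1,0,0,0,0,0,0],[-1,0,0,0,0,0,0],[-1,0,0,0,0,0,0],[-1,0,0,0,0,0,0],[-1,0,0,0,0,0,0],[-1,0,0,0,0,0,0]]]' 60
python3 chk.py; python3 lab.py side wrist
```

```text
time_s: 7.92
position: [0.5197, 0.1082, 0.1975]
eef_rot: [0.001, -0.061, 0.998, 0.001]
contact_force: [0.1, 0.4, -1.5]
finger_gap: 0.0149
time_s: 8.92
position: [0.5197, 0.1082, 0.1974]
eef_rot: [0.001, -0.061, 0.998, 0.001]
contact_force: [0.6, 0.1, -2.6]
finger_gap: 0.0145
time_s: 9.92
position: [0.5197, 0.1082, 0.1974]
eef_rot: [0.001, -0.061, 0.998, 0.001]
contact_force: [-0.1, -0.6, -2.4]
finger_gap: 0.0147
pred side crop px [[407.0, 451.0], [368.0, 418.0], [145.0, 542.0], [172.0, 392.0], [340.0, 307.0], [272.0, 520.0]]
lens [0.6192 0.1205 0.1057] hit [array([0.6838, 0.1286, 0.041 ])]
pred scene [[224.0, 345.0], [249.0, 263.0], [347.0, 99.0], [345.0, 18.0], [271.0, 135.0], [293.0, 222.0]]
side
 px [282.5 216.8] A 133 ctr@z.041 [ 0.6463 -0.0056  0.041 ]
    err 0.03 [0.6875 0.035  0.    ] tilt 46.4 yaw -2.2
 px [258.  191.3] A 115 ctr@z.041 [0.6828 0.1282 0.041 ]
    err 0.13 [ 7.268e-01  1.773e-01 -3.000e-04] tilt 45.4 yaw 7.3
 px [281.2 171.2] A 82 ctr@z.041 [0.8094 0.1653 0.041 ]
    err 0.17 [0.7558 0.1111 0.0832] tilt 45.9 yaw -27.4
wrist
 px [137.7 280.5] A 1080 ctr@z.041 [ 0.648  -0.0068  0.041 ]
    err 0.16 [ 0.6528 -0.0091  0.0345] tilt 43.8 yaw -4.2
```

Run:
```python
from tgt import *
a=shot('wrist');s=shot('side')
X,e=tri([a,s],[(137.7,280.5),(282.5,216.8)]);print(X,e)
target(np.array([.647,-.006,.041]),-3)
```

```text
[ 0.64636907 -0.00617581  0.04191213] [np.float64(0.0007314754239292688), np.float64(0.0007314754239292396)]
TCP [0.4836 0.0026 0.1966] (array([  4.86, -10.05,   0.05]), array([0.12, 0.14, 9.96]))
```

```bash
python3 -m handwheel '[[[-1,1,-1.5,-0.8,0,0,1.5],[-1,2,-3.5,-1,0,0,3.5],[-1,3,-5.5,-1,0,0,5.5],[-1,4,-7.5,-0.5,0,0,7.5],[-1,4.6,-9.2,0,0,0,9],[-1,4.9,-10,0,0,0,10],[-1,4.9,-10,0,0,0,10],[-1,4.9,-10,0,0,0,10],[-1,4.9,-10,0,0,0,10]]]' 60
python3 lab.py side; python3 chk.py
python3 - <<'E'
from h import *
st(); s=shot('side'); save('s6.png',s,(160,90,310,240),5)
E
```

```text
time_s: 10.97
position: [0.4836, 0.0042, 0.1973]
eef_rot: [0.001, 0.026, 1.0, 0.001]
contact_force: [-0.5, -0.4, -2.6]
finger_gap: 0.0153
side
 px [282.5 216.8] A 133 ctr@z.041 [ 0.6463 -0.0056  0.041 ]
    err 0.07 [ 0.6992  0.0466 -0.0115] tilt 43.4 yaw 0.5
 px [281.2 171.2] A 83 ctr@z.041 [0.8095 0.1653 0.041 ]
    err 0.10 [0.754  0.1092 0.0845] tilt 45.6 yaw -26.9
pred side crop px [[514.0, 571.0], [467.0, 535.0], [194.0, 657.0], [231.0, 501.0], [438.0, 417.0], [348.0, 639.0]]
lens [ 0.5836 -0.0007  0.1054] hit [array([ 0.6483, -0.0038,  0.041 ])]
pred scene [[54.0, 221.0], [85.0, 146.0], [231.0, 15.0], [216.0, -68.0], [104.0, 25.0], [154.0, 122.0]]
{'time_s': 11.1167, 'qpos': [-0.5443, 0.0107, 0.4527, 1.9441, -0.0071, 1.1852, 1.4308], 'position': [0.4835, 0.0041, 0.1972], 'eef_rot': [0.0012, 0.0255, 0.9997, 0.0011], 'contact_force': [0.1605, 0.3593, -3.2498], 'finger_gap': 0.0147}
```

View pics/s6.png

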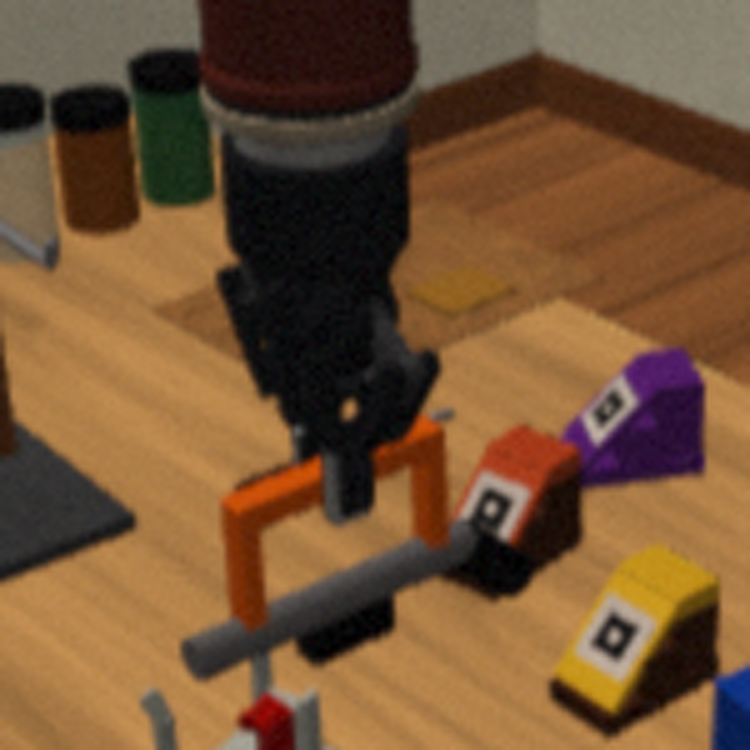

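```bash
python3 -m handwheel '[[[-1,0.1,-0.2,0,0,0,0],[-1,0.1,-0.2,0,0,0,0],[-1,0.1,-0.2,0,0,0,0],[-1,0.1,-0.2,0,0,0,0],[-1,0.1,-0.2,0,0,0,0],[-1,0.1,-0.2,0,0,0,0],[-1,0.1,-0.2,0,0,0,0],[-1,0.1,-0.2,0,0,0,0],[-1,0.1,-0.2,0,0,0,0],[-1,0.1,-0.2,0,0,0,0],[-1,0.1,-0.2,0,0,0,0],[-1,0.1,-0.2,0,0,0,0]]]' 60
python3 -m handwheel '[[[-1,0,0,0,0,0,0],[-1,0,0,0,0,0,0],[-1,0,0,0,0,0,0],[-1,0,0,0,0,0,0],[-1,0,0,0,0,0,0],[-1,0,0,0,0,0,0],[-1,0,0,0,0,0,0],[-1,0,0,0,0,0,0],[-1,0,0,0,0,0,0],[-1,0,0,0,0,0,0],[-1,0,0,0,0,0,0],[-1,0,0,0,0,0,0]]]' 60
python3 -m handwheel '[[[-1,0,0,0,0,0,0],[-1,0,0,0,0,0,0],[-1,0,0,0,0,0,0],[-1,0,0,0,0,0,0],[-1,0,0,0,0,0,0],[-1,0,0,0,0,0,0],[-1,0,0,0,0,0,0],[-1,0,0,0,0,0,0],[-1,0,0,0,0,0,0],[-1,0,0,0,0,0,0],[-1,0,0,0,0,0,0],[-1,0,0,0,0,0,0]]]' 60
python3 lab.py side; python3 chk.py
python3 - <<'E'
from h import *
a=shot('wrist'); save('w6.png',a,k=1.5)
E
```

```text
time_s: 12.17
position: [0.4823, 0.002, 0.1971]
eef_rot: [0.001, 0.026, 1.0, 0.001]
contact_force: [-0.0, -1.2, -3.1]
finger_gap: 0.0144
time_s: 13.17
position: [0.4823, 0.0019, 0.1971]
eef_rot: [0.001, 0.026, 1.0, 0.001]
contact_force: [-0.9, 0.1, -3.1]
finger_gap: 0.0152
time_s: 14.17
position: [0.4823, 0.002, 0.1971]
eef_rot: [0.001, 0.026, 1.0, 0.001]
contact_force: [0.3, 0.3, -3.1]
finger_gap: 0.0147
side
 px [282.5 216.8] A 133 ctr@z.041 [ 0.6463 -0.0056  0.041 ]
    err 0.17 [ 0.6918  0.0393 -0.0045] tilt 42.2 yaw -2.8
 px [281.2 171.2] A 84 ctr@z.041 [0.8095 0.1653 0.041 ]
    err 0.14 [0.7593 0.1146 0.0806] tilt 47.4 yaw -25.4
pred side crop px [[515.0, 574.0], [468.0, 538.0], [195.0, 661.0], [232.0, 504.0], [439.0, 420.0], [349.0, 642.0]]
lens [ 0.5824 -0.003   0.1054] hit [array([ 0.647 , -0.0062,  0.041 ])]
pred scene [[51.0, 218.0], [82.0, 144.0], [229.0, 13.0], [213.0, -71.0], [101.0, 23.0], [152.0, 119.0]]
```

View pics/w6.png

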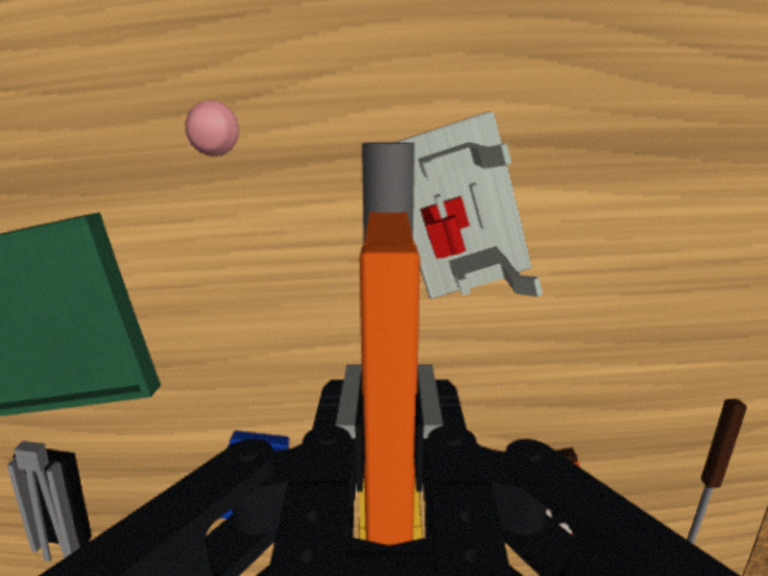

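```bash
python3 -m handwheel '[[[-1,0,-0.3,-1.5,0,0,-2],[-1,0,-1,-3,0,0,-5],[-1,0,-2,-4,0,0,-8],[-1,0,-3.5,-4.3,0,0,-11],[-1,-0.1,-5,-4.3,0,0,-15],[-1,-0.1,-5.7,-4.3,0,0,-17.5],[-1,-0.1,-5.7,-4.3,0,0,-17.5],[-1,-0.1,-5.7,-4.3,0,0,-17.5],[-1,-0.1,-5.7,-4.3,0,0,-17.5]]]' 60
python3 - <<'E'
from h import *
st(); a=shot('wrist'); save('w7.png',a,k=1.5); save('w7c.png',a,(250,50,430,220),4.4)
import pickle; pickle.dump(a,open('w7.pkl','wb'))
E
```

```text
time_s: 15.12
position: [0.4803, -0.0543, 0.2399]
eef_rot: [0.001, -0.126, 0.992, 0.001]
contact_force: [0.1, -0.1, -2.3]
finger_gap: 0.0148
{'time_s': 15.1167, 'qpos': [-0.4946, -0.0289, 0.513, 1.8877, 0.0123, 1.2769, 1.8386], 'position': [0.4803, -0.0543, 0.2399], 'eef_rot': [0.0013, -0.1263, 0.992, 0.001], 'contact_force': [0.0581, -0.128, -2.304], 'finger_gap': 0.0148}
```

View pics/w7.png

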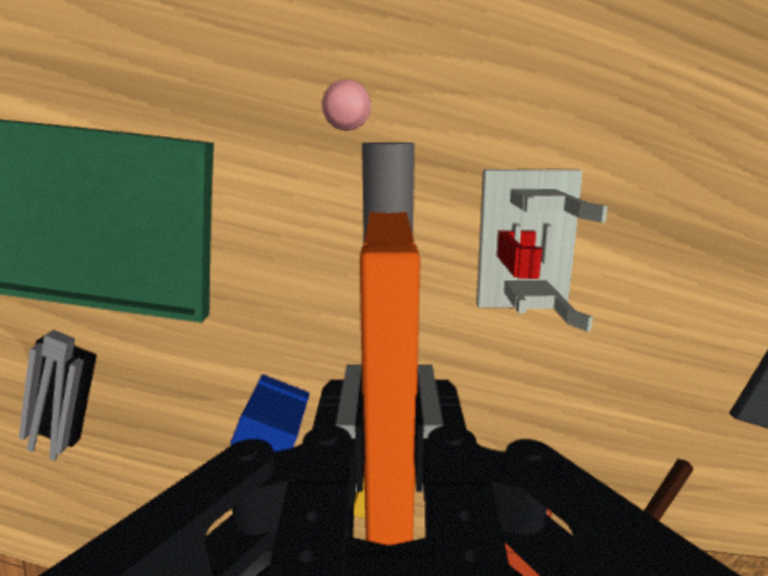

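View pics/w7c.png

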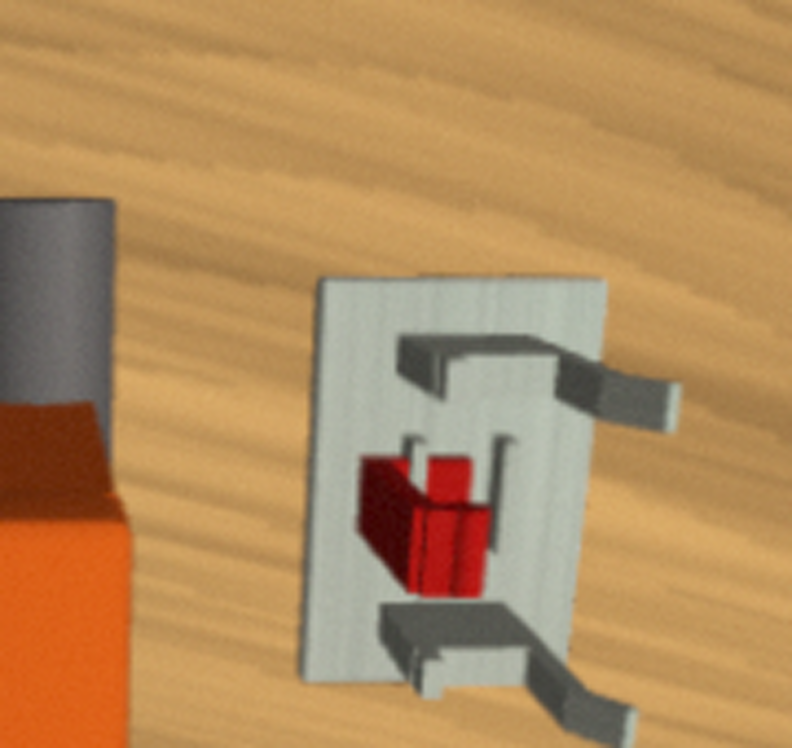

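Run:
```python
from h import *
import pickle
a=pickle.load(open('w7.pkl','rb'))
C=lambda L:[(250+(x)/4.4-.0,50+y/4.4) for x,y in L]
q=onplane(a,C([(320,279),(606,281),(303,682)]),.008); print(q.round(4))
vx=q[2]-q[0]; vy=q[1]-q[0]; print(np.linalg.norm(vx),np.linalg.norm(vy),np.degrees(np.arctan2(vx[1],vx[0])),np.degrees(np.arctan2(vy[1],vy[0]))-90)
print('centre', (q[1]+q[2])/2)
# post slot: -y wall top inner corner z=.053: near post (427,690)&(437,655)...
b=onplane(a,C([(443,398),(445,358)]),.053); print(b)
```

```text
[[4.119e-01 4.000e-04 8.000e-03]
 [3.930e-01 7.160e-02 8.000e-03]
 [5.167e-01 2.970e-02 8.000e-03]]
0.10878794400790368 0.0736147835549191 15.626273112378005 14.923146338894298
centre [0.45481559 0.05064291 0.008     ]
[[0.42814728 0.02611032 0.053     ]
 [0.4194687  0.0235258  0.053     ]]
```

```bash
python3 -m handwheel '[[[-1,0,3,0,0,0,0],[-1,0,6.5,0,0,0,0],[-1,0,10,0,0,0,0],[-1,0,13.5,0,0,0,0],[-1,0,17,0,0,0,0],[-1,0,19.5,0,0,0,-0.6],[-1,0,20.5,0,0,0,-0.6],[-1,0,20.5,0,0,0,-0.6],[-1,0,20.5,0,0,0,-0.6]]]' 60
python3 - <<'E'
from h import *
st(); a=shot('wrist'); save('w8c.png',a,(80,50,260,220),4.4)
import pickle; pickle.dump(a,open('w8.pkl','wb'))
E
```

```text
time_s: 15.92
position: [0.4287, 0.1444, 0.2401]
eef_rot: [0.001, -0.132, 0.991, 0.001]
contact_force: [0.8, -1.7, -2.4]
finger_gap: 0.0152
{'time_s': 15.9167, 'qpos': [-0.6967, -0.0845, 0.2601, 1.9402, 0.022, 1.2804, 1.3922], 'position': [0.4287, 0.1444, 0.2401], 'eef_rot': [0.0012, -0.1322, 0.9912, 0.0007], 'contact_force': [0.8131, -1.7432, -2.4113], 'finger_gap': 0.0152}
```

View pics/w8c.png

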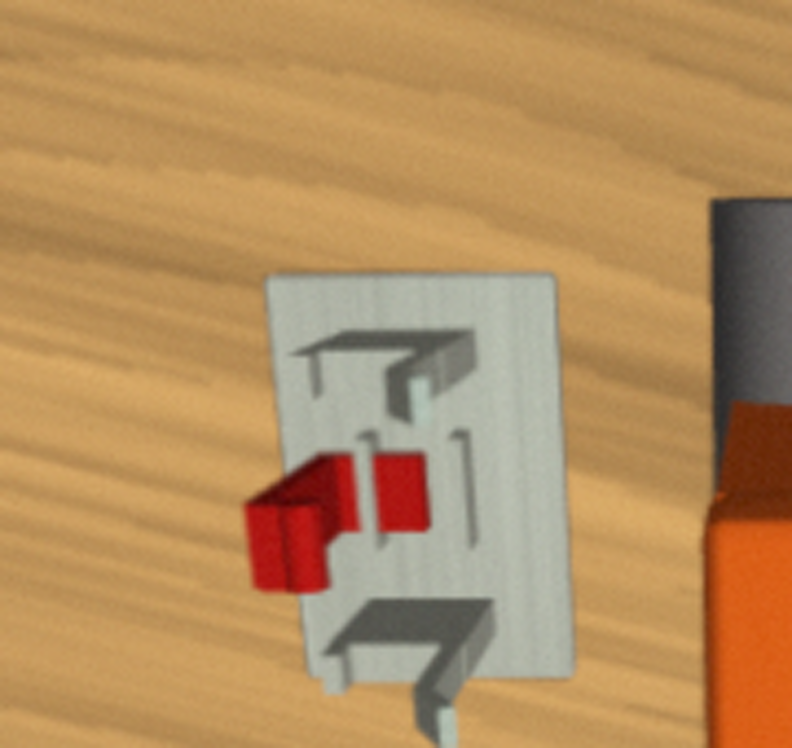

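Run:
```python
from h import *
import pickle
a=pickle.load(open('w8.pkl','rb'));w=pickle.load(open('w7.pkl','rb'))
C=lambda L:[(80+(x)/4.4-.0,50+y/4.4) for x,y in L]; C7=lambda L:[(250+(x)/4.4-.0,50+y/4.4) for x,y in L]
q=onplane(a,C([(265,274),(555,273),(575,678),(310,677)]),.008); print(q.round(4))
vx=q[2]-q[1]; vy=q[1]-q[0]; print(np.linalg.norm(vx),np.linalg.norm(vy),np.degrees(np.arctan2(vx[1],vx[0])),np.degrees(np.arctan2(vy[1],vy[0]))-90)
print('centre', (q[0]+q[2])/2)
# triangulate shared corners
print(tri([a,w],[C([(265,274)])[0],C7([(320,279)])[0]]),tri([a,w],[C([(555,273)])[0],C7([(606,281)])[0]]))
# flare top outer of far post (z .086): w8 (412..430,375), w7 (670..680,383..432)
print('flare tip far', tri([a,w],[C([(412,422)])[0],C7([(667,432)])[0]]),tri([a,w],[C([(430,376)])[0],C7([(680,383)])[0]]))
c=(q[0]+q[2])/2
```

```text
[[0.411  0.0017 0.008 ]
 [0.3922 0.0733 0.008 ]
 [0.4974 0.1018 0.008 ]
 [0.5166 0.0304 0.008 ]]
0.10895593854776797 0.07409810392379929 15.160249604845 14.69836715272956
centre [0.45417772 0.05174024 0.008     ]
(array([0.41172467, 0.00088458, 0.00548821]), [np.float64(0.00028915619109588016), np.float64(0.00028915619109594906)]) (array([0.39276126, 0.0729113 , 0.0046053 ]), [np.float64(0.00014540720004834287), np.float64(0.0001454072000484007)])
flare tip far (array([0.41889348, 0.06225236, 0.087814  ]), [np.float64(0.0003639284754138683), np.float64(0.00036392847541394396)]) (array([0.40927687, 0.06315394, 0.08375391]), [np.float64(1.8286630025359137e-05), np.float64(1.828663002539255e-05)])
```

Run:
```python
from h import *
st(); print(delta([.4526,.0510,.19],Rm=yawR(15.1)))
```

```text
{'time_s': 15.9667, 'qpos': [-0.6958, -0.0846, 0.2612, 1.9403, 0.0222, 1.2805, 1.3925], 'position': [0.429, 0.1435, 0.2401], 'eef_rot': [0.0012, -0.1314, 0.9913, 0.0007], 'contact_force': [-0.1674, -0.4279, -2.8401], 'finger_gap': 0.0149}
(array([ 0.15, -9.55,  5.  ]), array([ 0.06,  0.15, -0.  ]))
```

```bash
python3 -m handwheel '[[[-1,0,-2.5,0,0,0,0],[-1,0.1,-5.5,0.5,0,0,0],[-1,0.1,-8,1.5,0,0,0],[-1,0.15,-9.55,3,0,0,0],[-1,0.15,-9.55,4.5,0,0,0],[-1,0.15,-9.55,5,0,0,0],[-1,0.15,-9.55,5,0,0,0],[-1,0.15,-9.55,5,0,0,0],[-1,0.15,-9.55,5,0,0,0]]]' 60
python3 - <<'E'
from h import *
st(); print(delta([.4526,.0510,.175],Rm=yawR(15.1)));a=shot('wrist'); save('w9.png',a,k=1.5); s=shot('side'); save('s9.png',s,(140,150,260,270),6);s=shot('scene'); save('c9.png',s,(250,120,370,240),5)
E
```

```text
time_s: 16.72
position: [0.453, 0.0514, 0.1909]
eef_rot: [0.002, -0.132, 0.991, 0.001]
contact_force: [0.8, 0.0, -3.1]
finger_gap: 0.0153
{'time_s': 16.7167, 'qpos': [-0.6006, -0.0458, 0.384, 2.0077, 0.0172, 1.1729, 1.6112], 'position': [0.453, 0.0514, 0.1909], 'eef_rot': [0.0017, -0.1316, 0.9913, 0.0008], 'contact_force': [0.7974, 0.0456, -3.1128], 'finger_gap': 0.0153}
(array([ 0.05, -0.03,  1.59]), array([0.06, 0.21, 0.03]))
```

View pics/w9.png

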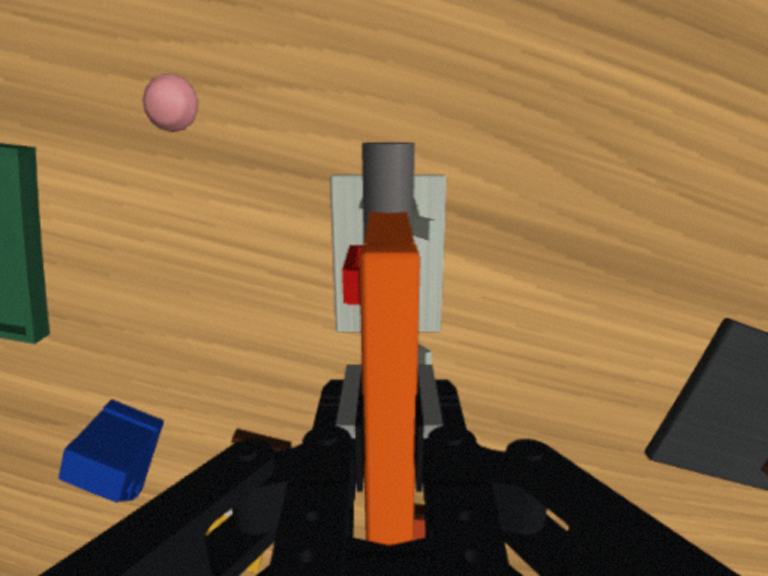

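View pics/s9.png

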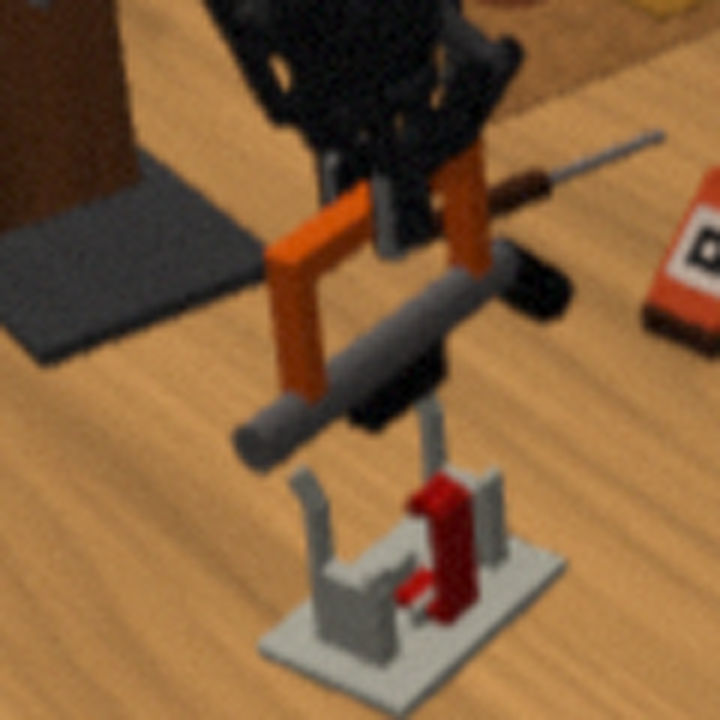

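View pics/c9.png

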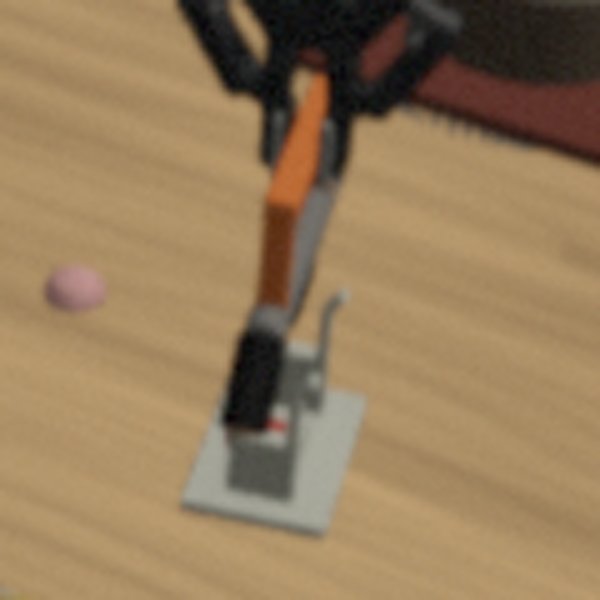

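```bash
python3 -m handwheel '[[[-1,0,0,1.5,0,-0.1,0],[-1,0.05,0,3,0,0,0],[-1,0.05,0,4.2,0,0,0],[-1,0.05,0,4.9,0,0,0],[-1,0.05,0,4.9,0,0,0],[-1,0.05,0,4.9,0,0,0]]]' 60
python3 - <<'E'
from h import *
st(); print(delta([.4526,.0510,.115],Rm=yawR(15.1)));s=shot('side'); save('s10.png',s,(140,150,260,270),6)
E
```

```text
time_s: 17.37
position: [0.4527, 0.0515, 0.1421]
eef_rot: [0.002, -0.132, 0.991, 0.001]
contact_force: [1.2, -0.3, -2.5]
finger_gap: 0.0146
{'time_s': 17.3667, 'qpos': [-0.5962, 0.0082, 0.3915, 2.0675, -0.005, 1.0629, 1.6329], 'position': [0.4527, 0.0515, 0.1421], 'eef_rot': [0.0017, -0.1318, 0.9913, 0.0008], 'contact_force': [1.2006, -0.2922, -2.5484], 'finger_gap': 0.0146}
(array([ 0.03, -0.05,  2.71]), array([0.06, 0.21, 0.05]))
```

View pics/s10.png

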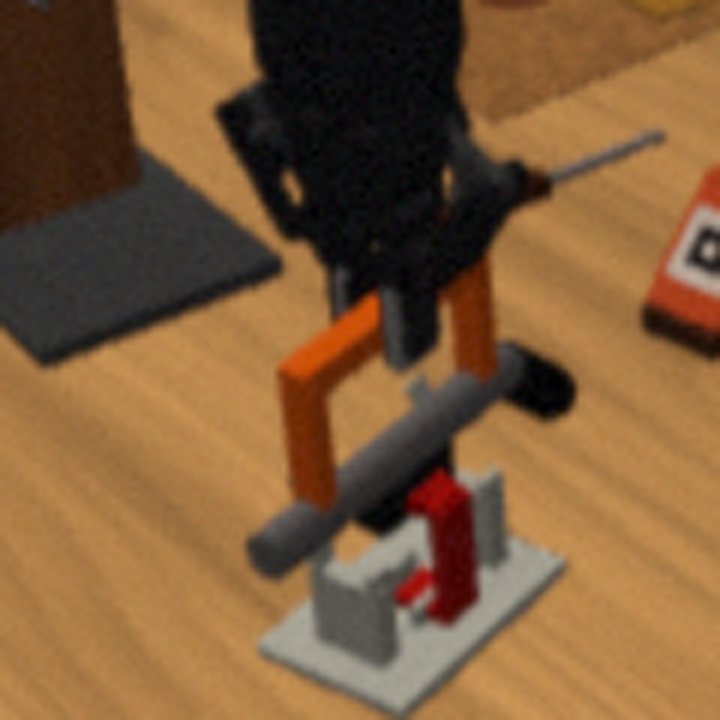

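Aligned. Now I'll push down in small increments while watching the force.

```bash
python3 -m handwheel '[[[-1,0,0,0.5,0,0,0],[-1,0,0,1,0,0,0],[-1,0,0,1.3,0,0,0],[-1,0,0,1.5,0,0,0],[-1,0,0,1.5,0,0,0]]]' 80
python3 -m handwheel '[[[-1,0,0,0.4,0,0,0],[-1,0,0,0.8,0,0,0],[-1,0,0,0.8,0,0,0],[-1,0,0,0.8,0,0,0]]]' 80
python3 - <<'E'
from h import *
st(); s=shot('side'); save('s11.png',s,(140,150,260,270),6)
E
```

```text
time_s: 17.83
position: [0.453, 0.052, 0.1271]
eef_rot: [0.002, -0.132, 0.991, 0.001]
contact_force: [-0.7, 2.2, -4.4]
finger_gap: 0.0143
time_s: 18.17
position: [0.4526, 0.0516, 0.1186]
eef_rot: [0.001, -0.132, 0.991, 0.001]
contact_force: [-0.4, -0.3, -4.0]
finger_gap: 0.0144
{'time_s': 18.1667, 'qpos': [-0.5932, 0.0396, 0.3942, 2.0924, -0.0195, 1.0097, 1.6463], 'position': [0.4526, 0.0516, 0.1186], 'eef_rot': [0.0015, -0.1318, 0.9913, 0.0008], 'contact_force': [-0.4186, -0.3472, -3.962], 'finger_gap': 0.0144}
```

View pics/s11.png

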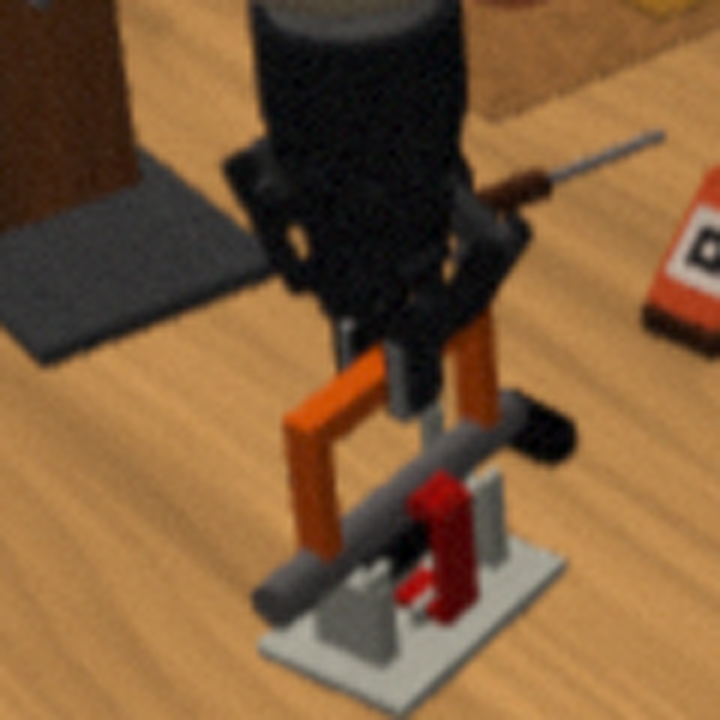

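```bash
python3 -m handwheel '[[[-1,0,0,0.2,0,0,0],[-1,0,0,0.4,0,0,0],[-1,0,0,0.4,0,0,0],[-1,0,0,0.4,0,0,0]]]' 80
python3 -m handwheel '[[[-1,0,0,0.15,0,0,0],[-1,0,0,0.3,0,0,0],[-1,0,0,0.3,0,0,0],[-1,0,0,0.3,0,0,0]]]' 80
python3 - <<'E'
from h import *
st(); s=shot('side'); save('s12.png',s,(140,150,260,270),6); s=shot('scene'); save('c12.png',s,(250,120,370,240),5)
E
```

```text
time_s: 18.55
position: [0.4529, 0.0516, 0.115]
eef_rot: [0.002, -0.132, 0.991, 0.001]
contact_force: [0.5, -0.2, -0.5]
finger_gap: 0.0145
time_s: 18.88
position: [0.4534, 0.0516, 0.1145]
eef_rot: [0.002, -0.132, 0.991, 0.001]
contact_force: [-14.4, -3.1, 34.4]
finger_gap: 0.0143
{'time_s': 18.8833, 'qpos': [-0.5917, 0.0462, 0.3952, 2.0958, -0.0242, 0.9988, 1.6507], 'position': [0.4534, 0.0516, 0.1145], 'eef_rot': [0.0022, -0.1315, 0.9913, 0.0014], 'contact_force': [-14.3921, -3.138, 34.4464], 'finger_gap': 0.0143}
```

View pics/s12.png

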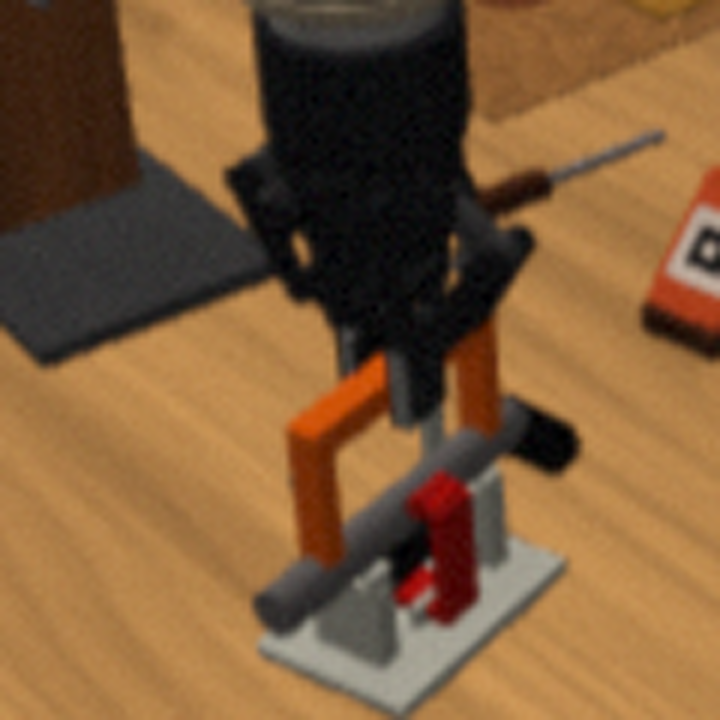

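View pics/c12.png

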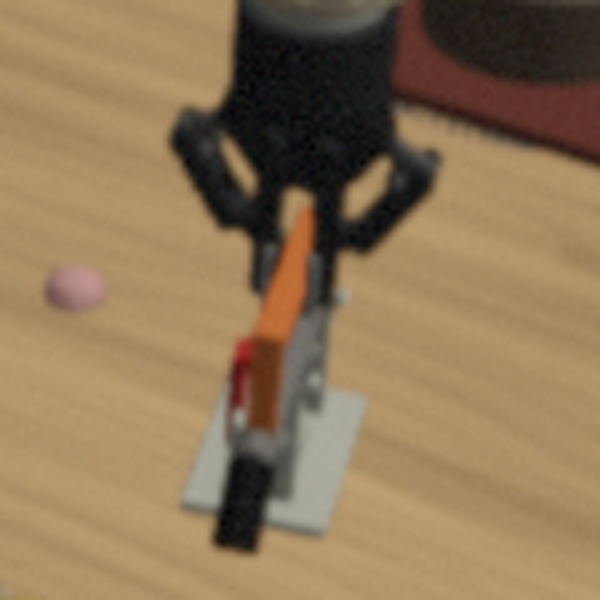

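```bash
python3 -m handwheel '[[[-1,0,0,-0.2,0,0,0],[-1,0,0,-0.2,0,0,0],[-0.3,0,0,-0.2,0,0,0],[0.2,0,0,-0.2,0,0,0],[0.6,0,0,-0.2,0,0,0],[0.6,0,0,-0.2,0,0,0],[0.6,0,0,-0.2,0,0,0],[0.6,0,0,-0.2,0,0,0]]]' 80
python3 - <<'E'
from h import *
st(); s=shot('side'); save('s13.png',s,(140,150,260,270),6)
E
```

```text
time_s: 19.65
position: [0.4534, 0.0516, 0.1164]
eef_rot: [0.002, -0.132, 0.991, 0.001]
contact_force: [-0.2, 0.4, 0.2]
finger_gap: 0.0686
{'time_s': 19.65, 'qpos': [-0.592, 0.0435, 0.395, 2.0939, -0.0228, 1.0033, 1.6495], 'position': [0.4534, 0.0516, 0.1164], 'eef_rot': [0.0021, -0.1315, 0.9913, 0.0014], 'contact_force': [-0.2494, 0.3694, 0.1589], 'finger_gap': 0.0686}
```

View pics/s13.png

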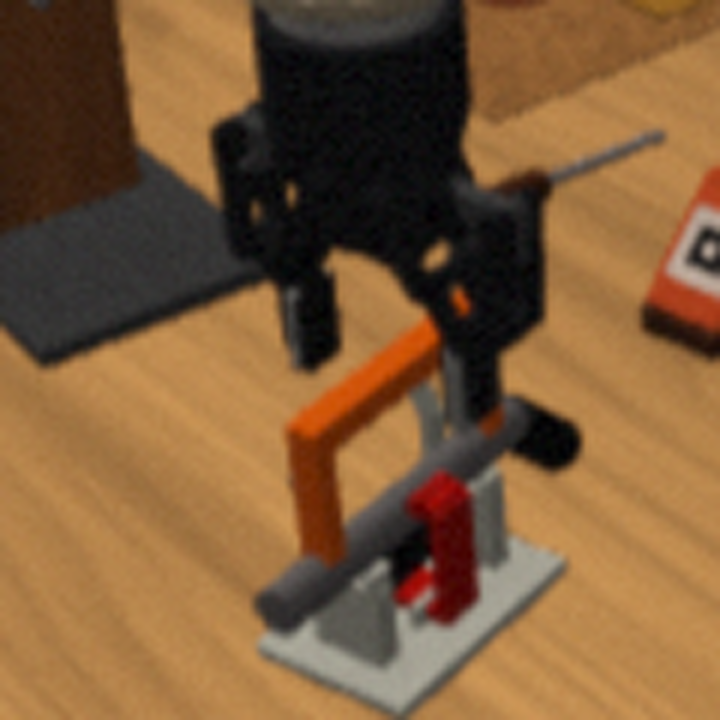

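```bash
python3 -m handwheel '[[[1,0,0,-2,0,0,0],[1,0,0,-5,0,0,0],[1,0,0,-8.5,0,0,0],[1,0,0,-12,0,0,0],[1,0,0,-15.5,0,0,0],[1,0,0,-18,0,0,0],[1,0,0,-18,0,0,0],[1,0,0,-18,0,0,0]]]' 60
python3 - <<'E'
from h import *
st(); s=shot('side'); save('s14.png',s,(140,150,260,270),6); s=shot('wrist'); save('w14.png',s,k=1.5); save('w14c.png',s,(180,90,340,240),5)
q=onplane(s,np.array([(260,300)]),.1)
import pickle; pickle.dump(s,open('w14.pkl','wb'))
E
python3 lab.py side wrist
```

```text
time_s: 20.37
position: [0.4534, 0.0511, 0.2977]
eef_rot: [0.004, -0.132, 0.991, 0.002]
contact_force: [0.2, -0.1, -0.7]
finger_gap: 0.0854
{'time_s': 20.3667, 'qpos': [-0.611, -0.1208, 0.3708, 1.8492, 0.0415, 1.3978, 1.5851], 'position': [0.4534, 0.0511, 0.2977], 'eef_rot': [0.0035, -0.1315, 0.9913, 0.0018], 'contact_force': [0.1891, -0.0924, -0.7447], 'finger_gap': 0.0854}
side
 px [282.5 216.8] A 133 ctr@z.041 [ 0.6462 -0.0056  0.041 ]
    err 0.09 [ 0.6911  0.0388 -0.0036] tilt 45.5 yaw -1.9
 px [258.  191.3] A 115 ctr@z.041 [0.6829 0.1282 0.041 ]
    err 0.06 [0.7211 0.1711 0.0047] tilt 44.3 yaw 5.7
 px [281.2 171.2] A 82 ctr@z.041 [0.8095 0.1653 0.041 ]
    err 0.01 [0.7566 0.1119 0.0824] tilt 45.1 yaw -28.1
wrist
 px [267.7 317. ] A 552 ctr@z.041 [0.6845 0.1269 0.041 ]
    err 0.06 [0.6944 0.1296 0.029 ] tilt 41.7 yaw 29.6
    err 0.08 [0.6944 0.1298 0.0291] tilt 41.1 yaw 5.1
 px [183.5 276.8] A 595 ctr@z.041 [ 0.6478 -0.0069  0.041 ]
    err 0.12 [ 0.6536 -0.0078  0.0327] tilt 46.8 yaw 0.0
    err 0.25 [ 0.6537 -0.0077  0.033 ] tilt 26.2 yaw -19.2
```

View pics/s14.png

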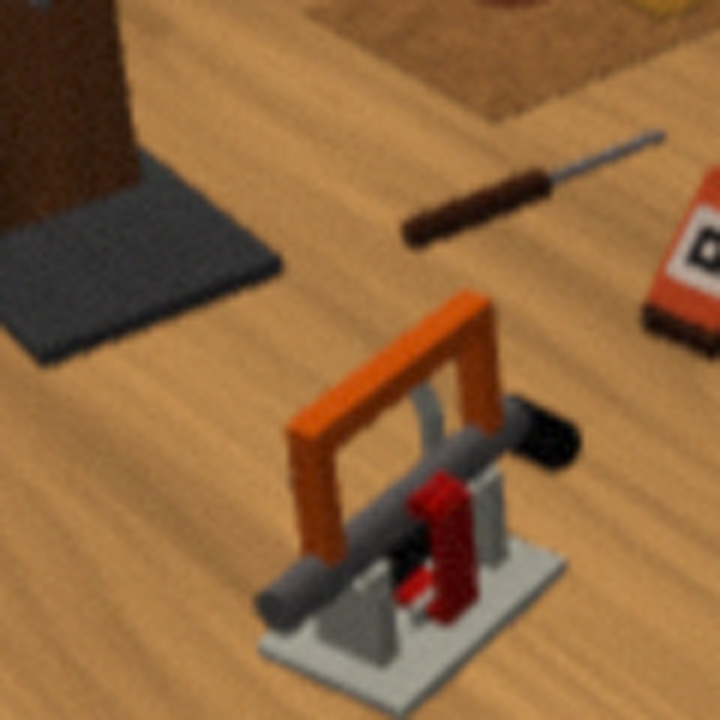

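View pics/w14.png

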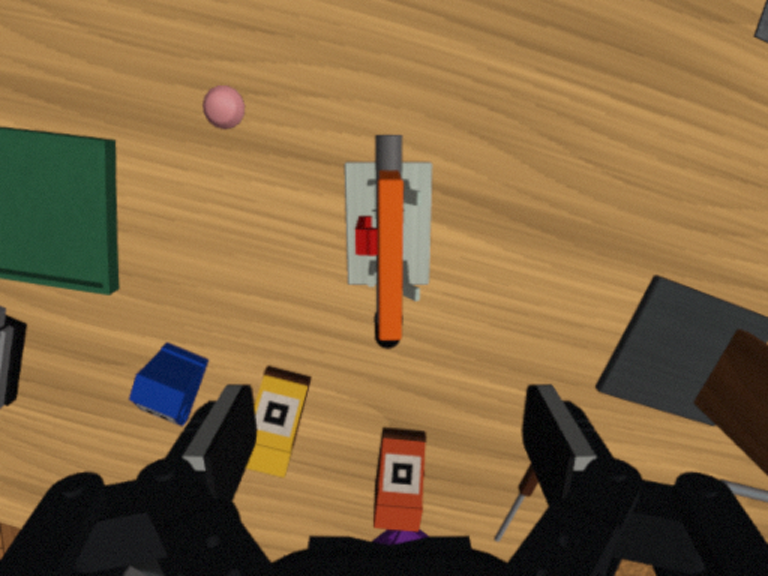

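Run:
```python
from h import *
import pickle
a=pickle.load(open('w14.pkl','rb'))
c=np.array([.4545,.0513]);y=np.radians(15.1);M=np.array([[np.cos(y),np.sin(y)],[-np.sin(y),np.cos(y)]])
f=lambda px,z:((onplane(a,np.array(px)/1.5,z)[:,:2]-c)@M.T*1000).round(1).tolist()
print('tail L/R top',f([(376,136),(402,136)],.060));print('handle top tail/head mids',f([(390,178),(391,339)],.124));print('base',f([(346,163),(431,163),(347.5,284),(430,284)],.008))
s=shot('side')
W=lambda v:np.r_[c+np.array([v[0],v[1]])@M,.055+v[2]]
P=proj(s,[W(np.array(v)/1000) for v in[(-80,0,0),(70,0,0),(-55,-8,69),(55,-8,69)]]);print(((P-[140,150])*6).round(0).tolist())
```

```text
tail L/R top [[-77.6, -9.3], [-77.6, 9.7]]
handle top tail/head mids [[-54.2, 0.7], [54.8, 1.6]]
base [[-54.2, -36.0], [-54.3, 36.0], [54.0, -37.6], [54.0, 38.1]]
[[274.0, 612.0], [513.0, 415.0], [318.0, 436.0], [498.0, 297.0]]
```

Run:
```python
from h import *
print(delta([.52,-.22,.34],Rm=yawR(3)))
```

```text
(array([  0.5 , -27.91,  -4.53]), array([ 0.12,  0.13, 12.11]))
```

```bash
python3 -m handwheel '[[[1,0,-3,-2,0,0,1],[1,0,-7,-4.5,0,0,3],[1,0,-11,-4.5,0,0,5],[1,0.1,-15,-4.5,0,0,7],[1,0.2,-19,-4.5,0,0,9],[1,0.4,-23,-4.5,0,0,11],[1,0.5,-26,-4.5,0,0,12.1],[1,0.5,-27.9,-4.5,0,0,12.1],[1,0.5,-27.9,-4.5,0,0,12.1],[1,0.5,-27.9,-4.5,0,0,12.1]]]' 60
python3 - <<'E'
from h import *
st(); s=shot('wrist'); save('w15.png',s,k=1.5); 
import pickle; pickle.dump(s,open('w15.pkl','wb'))
E
```

```text
time_s: 21.45
position: [0.5196, -0.2209, 0.3386]
eef_rot: [-0.0, -0.025, 1.0, 0.001]
contact_force: [-0.1, 0.7, -0.0]
finger_gap: 0.0852
{'time_s': 21.45, 'qpos': [-0.3123, 0.1361, 0.72, 1.5561, -0.0916, 1.4843, 2.032], 'position': [0.5196, -0.2209, 0.3386], 'eef_rot': [-0.0002, -0.025, 0.9997, 0.001], 'contact_force': [-0.0658, 0.6798, -0.0099], 'finger_gap': 0.0852}
```

View pics/w15.png

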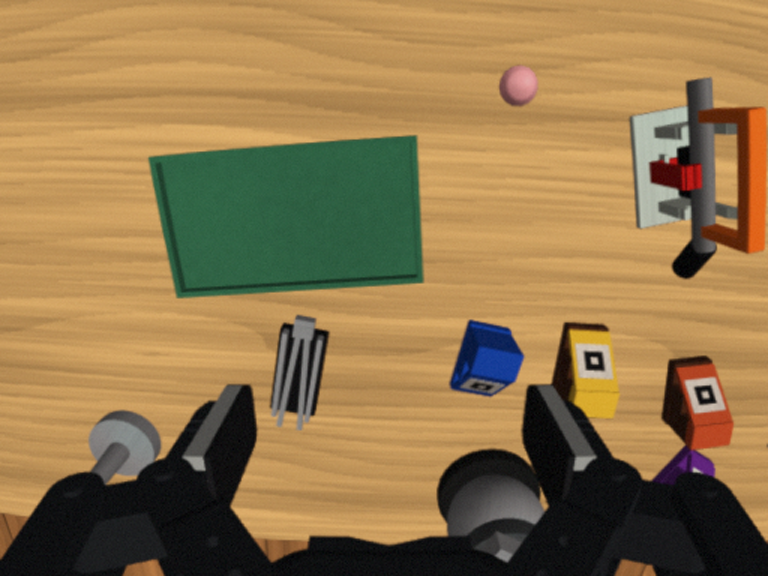

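```bash
python3 lab.py wrist
python3 - <<'E'
from h import *
import pickle
a=pickle.load(open('w15.pkl','rb'))
q=onplane(a,np.array([(150,158),(415,136.5),(423.5,282),(178,297.5)])/1.5,.018);print(q.round(4),q.mean(0).round(4))
v=q[1]-q[0];w=q[2]-q[3];u=q[2]-q[1];t=q[3]-q[0]
print([(round(np.linalg.norm(k),4),round(np.degrees(np.arctan2(k[1],k[0])),1)) for k in(v,w,u,t)])
print('blue',onplane(a,np.array([(468,322),(522,352),(498,396),(517,334)])/1.5,.03).round(3))
print('brass far base/cap',onplane(a,np.array([(585,416),(618,414)])/1.5,.064).round(4))
E
```

```text
wrist
 px [468.2 262.9] A 435 ctr@z.041 [0.6844 0.1264 0.041 ]
    err 0.16 [0.6892 0.1331 0.0327] tilt 43.9 yaw 9.4
 px [394.3 240.1] A 466 ctr@z.041 [ 0.6479 -0.0071  0.041 ]
    err 0.30 [ 0.6529 -0.0028  0.0315] tilt 47.1 yaw 90.6
    err 0.06 [ 0.6528 -0.0022  0.0311] tilt 44.5 yaw -1.7
[[ 0.4722 -0.4455  0.018 ]
 [ 0.4437 -0.201   0.018 ]
 [ 0.5809 -0.1834  0.018 ]
 [ 0.6096 -0.4302  0.018 ]] [ 0.5266 -0.315   0.018 ]
[(np.float64(0.2461), np.float64(96.7)), (np.float64(0.2485), np.float64(96.6)), (np.float64(0.1383), np.float64(7.3)), (np.float64(0.1382), np.float64(6.4))]
blue [[ 0.616 -0.137  0.03 ]
 [ 0.647 -0.078  0.03 ]
 [ 0.699 -0.096  0.03 ]
 [ 0.627 -0.086  0.03 ]]
brass far base/cap [[ 0.6989 -0.0145  0.064 ]
 [ 0.6957  0.0197  0.064 ]]
```

Run:
```python
from h import *
print(delta([.682,-.0075,.15],Rm=yawR(-2)))
```

```text
(array([-17.29,  20.18,  18.97]), array([0.17, 0.04, 5.07]))
```

```bash
python3 -m handwheel '[[[0.5,-2,2.5,1,0,0,1],[0.5,-4.5,5.5,3,0,0,2],[0.5,-7,8.5,5,0,0,3],[0.5,-9.5,11.5,7.5,0,0,4],[0.5,-12,14.5,10,0,0,5],[0.5,-14.5,17,12.5,0,0,5],[0.5,-16.5,19.5,15,0,0,5],[0.5,-17.3,20.2,17.5,0,0,5],[0.5,-17.3,20.2,19,0,0,5],[0.5,-17.3,20.2,19,0,0,5],[0.5,-17.3,20.2,19,0,0,5]]]' 60
python3 - <<'E'
from h import *
st(); s=shot('wrist'); save('w16.png',s,k=1.5)
s=shot('side'); save('s16.png',s,(200,120,350,270),5)
print(delta([.682,-.0075,.040],Rm=yawR(-2)))
E
python3 lab.py side
```

```text
time_s: 22.47
position: [0.6812, -0.0065, 0.1493]
eef_rot: [-0.001, 0.016, 1.0, 0.001]
contact_force: [0.6, -1.1, 0.9]
finger_gap: 0.0642
{'time_s': 22.4667, 'qpos': [-0.4639, 0.505, 0.5693, 1.5175, -0.2861, 1.204, 1.6906], 'position': [0.6812, -0.0065, 0.1493], 'eef_rot': [-0.0007, 0.0162, 0.9999, 0.0014], 'contact_force': [0.635, -1.057, 0.8534], 'finger_gap': 0.0642}
(array([ 0.08,  0.02, 11.18]), array([0.18, 0.17, 0.02]))
side
 px [282.5 216.8] A 133 ctr@z.041 [ 0.6463 -0.0055  0.041 ]
    err 0.05 [ 0.6901  0.0373 -0.0026] tilt 44.1 yaw -1.4
 px [258.  191.3] A 115 ctr@z.041 [0.6829 0.1282 0.041 ]
    err 0.03 [0.7161 0.1652 0.0096] tilt 43.0 yaw 6.1
```

View pics/w16.png

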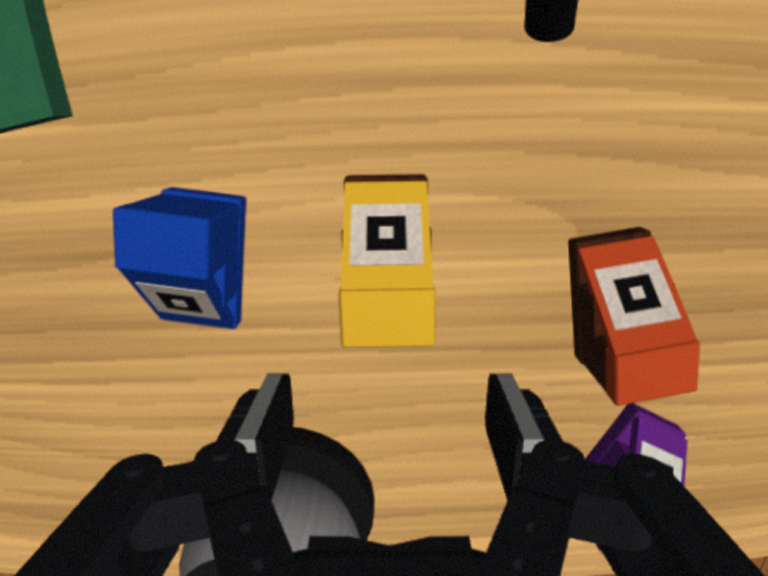

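View pics/s16.png

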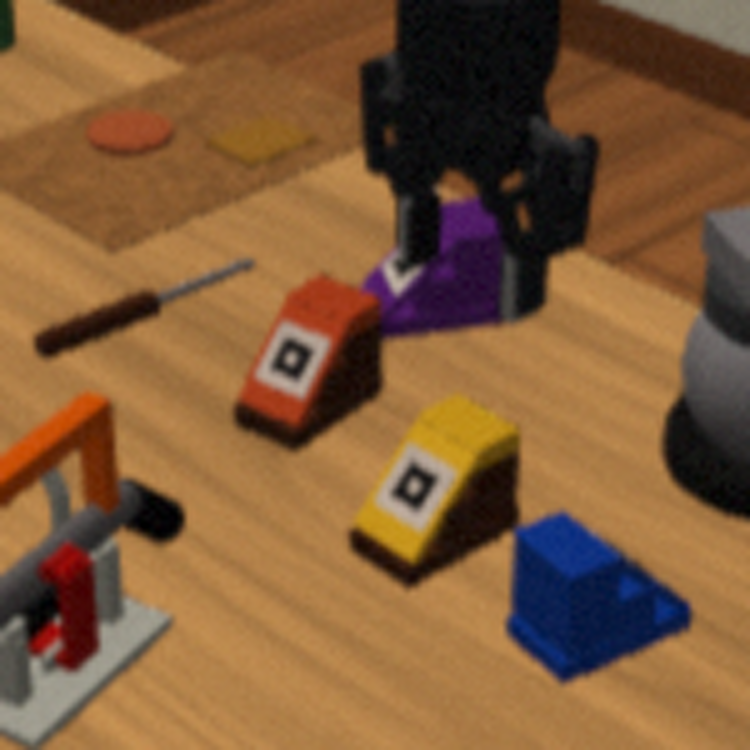

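Run:
```python
from h import *
a=shot('wrist'); q=onplane(a,np.array([(340,290),(435,290),(342,346.5),(435,346.5)])/1.5,.064);print(q.round(4),q.mean(0))
print(delta([q.mean(0)[0]-.003,q.mean(0)[1],.040],Rm=yawR(-2)))
```

```text
[[ 0.673  -0.0314  0.064 ]
 [ 0.6746  0.014   0.064 ]
 [ 0.7029 -0.0325  0.064 ]
 [ 0.7046  0.014   0.064 ]] [ 0.688763   -0.00898093  0.064     ]
(array([-0.27, -0.11, 11.21]), array([0.2 , 0.21, 0.01]))
```

```bash
python3 -m handwheel '[[[0.5,-0.2,-0.1,2.5,0,0,0],[0.5,-0.2,-0.1,5.5,0,0,0],[0.5,-0.2,-0.1,8.5,0,0,0],[0.5,-0.2,-0.1,10.3,0,0,0],[0.5,-0.2,-0.1,11.1,0,0,0],[0.5,-0.2,-0.1,11.1,0,0,0],[0.2,-0.2,-0.1,11.1,0,0,0],[-0.2,-0.2,-0.1,11.1,0,0,0],[-0.5,-0.2,-0.1,11.1,0,0,0],[-1,-0.2,-0.1,11.1,0,0,0],[-1,-0.2,-0.1,11.1,0,0,0],[-1,-0.2,-0.1,11.1,0,0,0]]]' 50
python3 -m handwheel '[[[-1,0,0,0,0,0,0],[-1,0,0,-0.5,0,0,0],[-1,0,0,-1.5,0,0,0],[-1,0,0,-3,0,0,0],[-1,0,0,-5,0,0,0],[-1,0,0,-8,0,0,0],[-1,0,0,-9,0,0,0],[-1,0,0,-9,0,0,0]]]' 50
python3 - <<'E'
from h import *
st(); s=shot('side'); save('s17.png',s,(200,100,350,250),5);s=shot('wrist'); save('w17.png',s,k=1.5)
E
```

```text
time_s: 23.67
position: [0.6866, -0.0089, 0.0434]
eef_rot: [0.004, 0.017, 1.0, 0.002]
contact_force: [0.0, 1.0, 8.0]
finger_gap: 0.0454
time_s: 24.33
position: [0.688, -0.0097, 0.1378]
eef_rot: [0.007, 0.017, 1.0, 0.002]
contact_force: [0.7, -0.2, -2.9]
finger_gap: 0.0455
{'time_s': 24.3333, 'qpos': [-0.4556, 0.5181, 0.5665, 1.5245, -0.2982, 1.171, 1.7003], 'position': [0.688, -0.0097, 0.1378], 'eef_rot': [0.0069, 0.0175, 0.9998, 0.0023], 'contact_force': [0.6741, -0.2286, -2.9173], 'finger_gap': 0.0455}
```

View pics/s17.png

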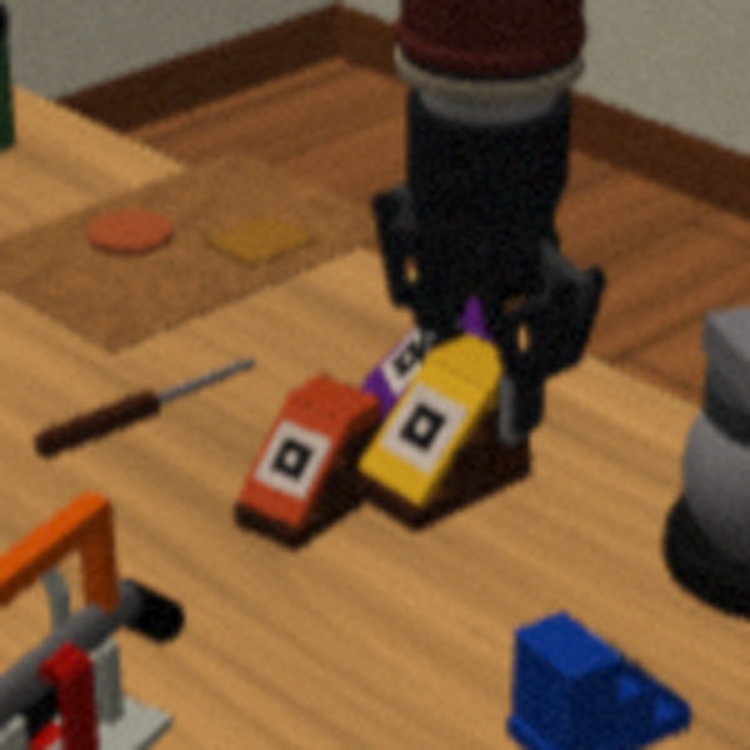

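View pics/w17.png

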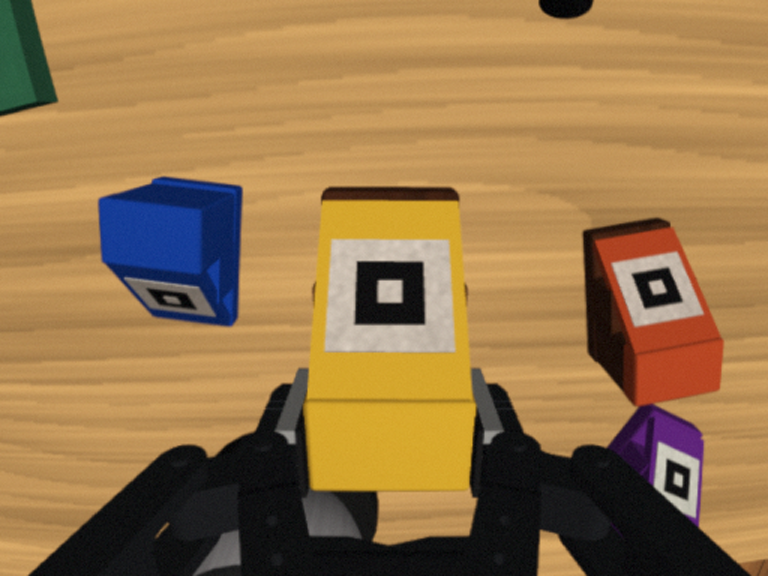

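Run:
```python
from h import *
print(delta([.5533,-.3622,.16],Rm=yawR(6.7)))
```

```text
(array([ 11.99, -35.73,  -2.92]), array([ 0.22,  0.45, -8.69]))
```

```bash
python3 -m handwheel '[[[-1,1,-1,-2,0,0,0],[-1,2.5,-4,-3,0,0,-1],[-1,4,-7,-3,0,0,-2],[-1,5.5,-10.5,-3,0,0,-3],[-1,7,-14,-3,0,0,-4],[-1,8,-17.5,-3,0,0,-5],[-1,9,-21,-3,0,0,-6],[-1,10,-24.5,-3,0,0,-7],[-1,11,-28,-3,0,0,-8],[-1,12,-31.5,-3,0.2,0.4,-8.7],[-1,12,-34.5,-3,0.2,0.4,-8.7],[-1,12,-35.7,-2.9,0.2,0.4,-8.7]]]' 50
python3 -m handwheel '[[[-1,0,0,0,0,0,0],[-1,0,0,0,0,0,0]]]' 50
python3 - <<'E'
from h import *
st(); s=shot('wrist'); save('w18.png',s,k=1.5)
print(delta([.5533,-.3622,.0500],Rm=yawR(6.7)))
E
```

```text
time_s: 25.43
position: [0.5501, -0.3668, 0.1582]
eef_rot: [-0.001, -0.056, 0.998, -0.001]
contact_force: [-1.6, 0.2, -2.3]
finger_gap: 0.0451
time_s: 25.6
position: [0.5486, -0.3672, 0.1562]
eef_rot: [-0.003, -0.055, 0.998, -0.0]
contact_force: [-0.3, 0.4, -4.2]
finger_gap: 0.0455
{'time_s': 25.6, 'qpos': [0.0375, 0.4746, 0.6548, 1.5691, -0.299, 1.205, 2.428], 'position': [0.5486, -0.3672, 0.1562], 'eef_rot': [-0.0026, -0.0548, 0.9985, -0.0], 'contact_force': [-0.2724, 0.3975, -4.1703], 'finger_gap': 0.0455}
(array([-0.45,  0.29, 10.66]), array([ 0.05, -0.24, -0.3 ]))
```

View pics/w18.png

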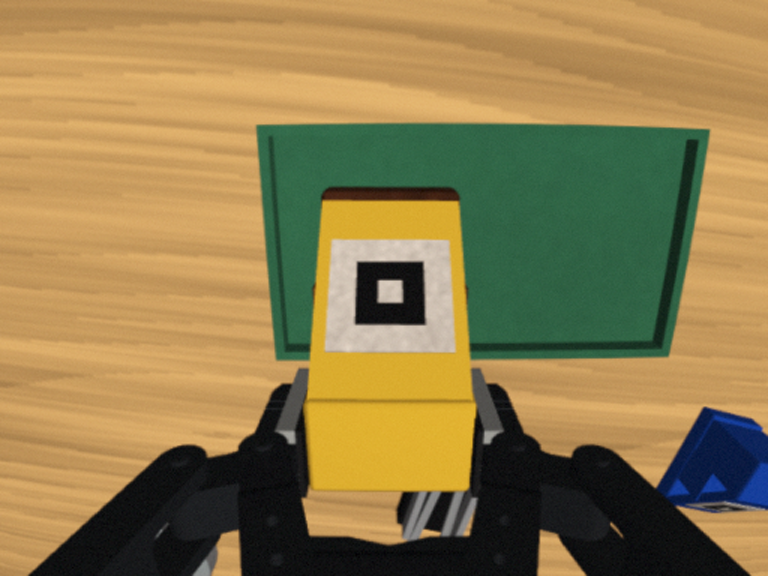

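Run:
```python
from h import *
a=shot('wrist'); q=onplane(a,np.array([(258,126),(709,130),(670,356),(277,358)])/1.5,.018);print(q.round(4),q.mean(0))
v=q[1]-q[0];print(np.degrees(np.arctan2(v[1],v[0])))
```

```text
[[ 0.4729 -0.4453  0.018 ]
 [ 0.4439 -0.1986  0.018 ]
 [ 0.5817 -0.1807  0.018 ]
 [ 0.6097 -0.4295  0.018 ]] [ 0.52704798 -0.3135358   0.018     ]
96.70641748031153
```

Tray confirmed at (.527,-.314), yaw 6.7°. Lowering brass.

```bash
python3 -m handwheel '[[[-1,-0.4,0.3,2.5,0,0,0],[-1,-0.4,0.3,5.5,0,-0.2,0],[-1,-0.4,0.3,8,0,-0.2,0],[-1,-0.4,0.3,9.6,0,-0.2,0],[-1,-0.4,0.3,10.3,0,-0.2,0],[-1,-0.4,0.3,10.5,0,-0.2,0],[-1,-0.4,0.3,10.5,0,-0.2,0]]]' 50
python3 - <<'E'
from h import *
st(); s=shot('side'); save('s19.png',s,(260,200,440,380),4)
print(delta([.5533,-.3622,.0490],Rm=yawR(6.7)))
E
```

```text
time_s: 26.28
position: [0.5543, -0.3603, 0.0522]
eef_rot: [0.0, -0.057, 0.998, 0.001]
contact_force: [-0.6, -1.0, -1.9]
finger_gap: 0.0453
{'time_s': 26.2833, 'qpos': [0.0648, 0.5783, 0.6014, 1.6545, -0.3715, 1.0258, 2.4713], 'position': [0.5543, -0.3603, 0.0522], 'eef_rot': [0.0001, -0.0573, 0.9984, 0.0006], 'contact_force': [-0.5526, -1.0059, -1.9401], 'finger_gap': 0.0453}
(array([ 0.14, -0.11,  0.4 ]), array([ 0.03,  0.08, -0.15]))
```

View pics/s19.png

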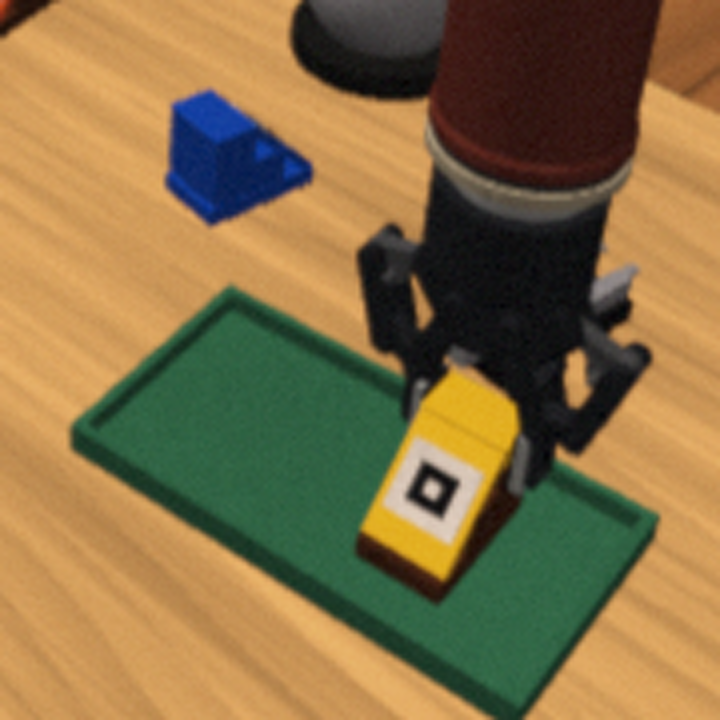

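```bash
python3 -m handwheel '[[[-1,0,0,0.15,0,0,0],[-1,0,0,0.25,0,0,0],[-1,0,0,0.3,0,0,0],[-1,0,0,0.3,0,0,0]]]' 40
python3 - <<'E'
from h import *
st()
E
```

```text
time_s: 26.67
position: [0.5548, -0.361, 0.0505]
eef_rot: [0.001, -0.057, 0.998, 0.0]
contact_force: [-0.1, -0.3, -2.7]
finger_gap: 0.0453
{'time_s': 26.6667, 'qpos': [0.0663, 0.5805, 0.6003, 1.6552, -0.3735, 1.0211, 2.4728], 'position': [0.5548, -0.361, 0.0505], 'eef_rot': [0.001, -0.0571, 0.9984, 0.0001], 'contact_force': [-0.1255, -0.3059, -2.7102], 'finger_gap': 0.0453}
```

```bash
python3 -m handwheel '[[[-1,0,0,0.15,0,0,0],[-1,0,0,0.15,0,0,0],[-1,0,0,0.15,0,0,0]]]' 40
python3 -m handwheel '[[[-1,0,0,0.15,0,0,0],[-1,0,0,0.15,0,0,0],[-1,0,0,0.15,0,0,0]]]' 40
```

```text
time_s: 26.92
position: [0.5549, -0.3612, 0.0495]
eef_rot: [0.001, -0.057, 0.998, 0.0]
contact_force: [-2.1, 1.7, 2.4]
finger_gap: 0.0456
time_s: 27.17
position: [0.555, -0.3612, 0.0494]
eef_rot: [0.002, -0.057, 0.998, 0.0]
contact_force: [-7.0, 4.7, 13.2]
finger_gap: 0.0455
```

Contact at TCP z .0495, as predicted. Releasing.

```bash
python3 -m handwheel '[[[-1,0,0,-0.1,0,0,0],[-0.1,0,0,-0.1,0,0,0],[0.3,0,0,-0.1,0,0,0],[0.5,0,0,-0.1,0,0,0],[0.5,0,0,-0.1,0,0,0],[0.5,0,0,-0.1,0,0,0],[0.5,0,0,-2,0,0,0],[0.5,0,0,-5,0,0,0],[0.5,0,0,-9,0,0,0],[0.5,0,0,-13,0,0,0],[0.5,0,0,-15,0,0,0],[0.5,0,0,-15,0,0,0]]]' 40
python3 - <<'E'
from h import *
st(); s=shot('wrist'); save('w20.png',s,k=1.5); s=shot('side'); save('s20.png',s,k=1.5)
print(delta([.60,.05,.28],Rm=yawR(7)))
E
python3 lab.py side wrist
```

```text
time_s: 28.17
position: [0.5563, -0.3633, 0.2055]
eef_rot: [0.005, -0.057, 0.998, -0.002]
contact_force: [0.3, -0.8, -0.1]
finger_gap: 0.064
{'time_s': 28.1667, 'qpos': [0.0195, 0.4346, 0.6697, 1.5153, -0.2808, 1.2778, 2.4072], 'position': [0.5563, -0.3633, 0.2055], 'eef_rot': [0.0053, -0.0568, 0.9984, -0.0017], 'contact_force': [0.2529, -0.8435, -0.0759], 'finger_gap': 0.064}
(array([-9.21, 40.37, -7.94]), array([-0.01,  0.28, -0.46]))
side
 px [368.2 323.2] A 340 ctr@z.041 [ 0.52  -0.362  0.041]
    err 0.11 [ 0.5361 -0.3529  0.0213] tilt 47.4 yaw 8.0
 px [258.  191.3] A 116 ctr@z.041 [0.6829 0.1282 0.041 ]
    err 0.06 [0.7104 0.159  0.0148] tilt 41.7 yaw 6.5
 px [281.2 171.2] A 84 ctr@z.041 [0.8096 0.1653 0.041 ]
    err 0.24 [0.7381 0.0936 0.0971] tilt 48.2 yaw -26.2
wrist
 px [259.  138.4] A 1311 ctr@z.041 [ 0.518  -0.3658  0.041 ]
    err 1.12 [ 0.5186 -0.3658  0.0439] tilt 25.8 yaw -172.9
    err 0.11 [ 0.5178 -0.3659  0.0425] tilt 44.9 yaw 6.9
```

View pics/w20.png

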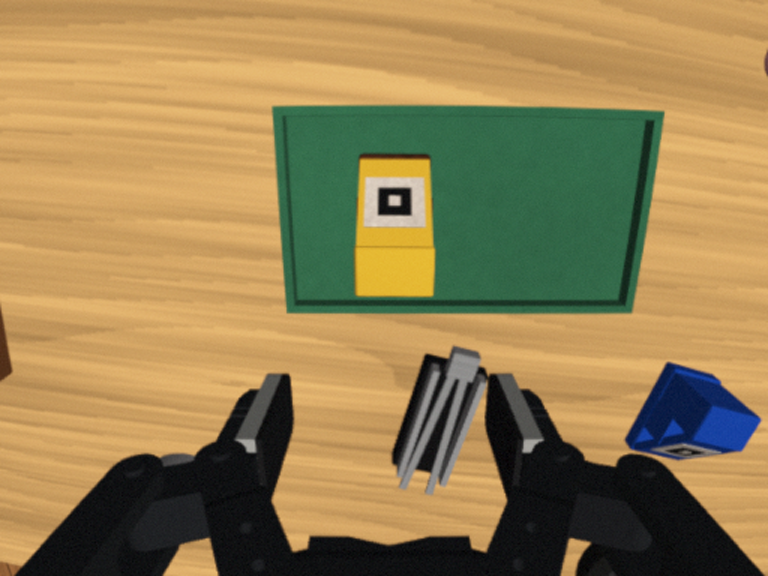

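View pics/s20.png

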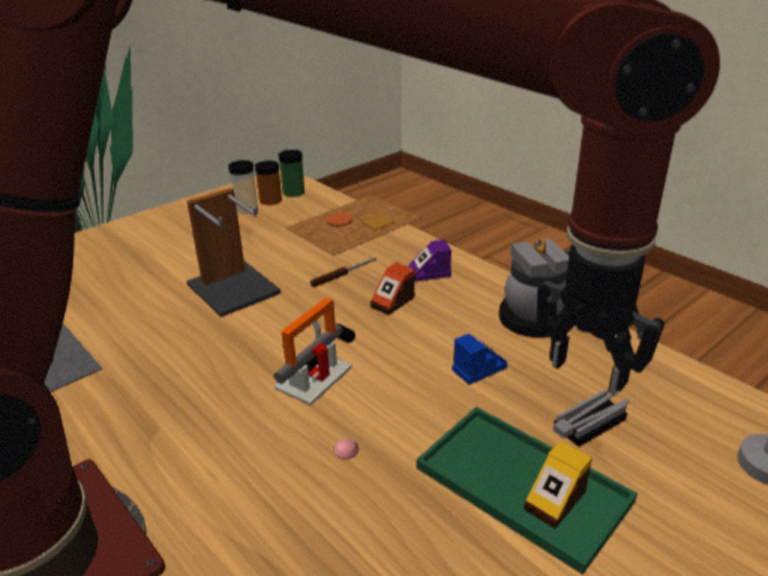

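```bash
python3 -m handwheel '[[[0.5,0,3,-1,0,0,0],[0.5,0,7,-1,0,0,0],[0.5,-0.5,11,-1,0,0,0],[0.5,-1,15,-1,0,0,0],[0.5,-2,19,-1,0,0,0],[0.5,-3,23,-1,0,0,0],[0.5,-4,27,-1,0,0,0],[0.5,-5,31,-1,0,0,0],[0.5,-6.5,35,-1,0,0,0],[0.5,-8,38,-1,0,0.2,-0.4],[0.5,-9.2,40.4,-1,0,0.2,-0.4],[0.5,-9.2,40.4,-1,0,0.2,-0.4]]]' 40
python3 - <<'E'
from h import *
st(); print(delta([.720,.1326,.15],Rm=yawR(7)))
E
```

```text
time_s: 29.37
position: [0.5996, 0.0589, 0.2067]
eef_rot: [-0.002, -0.065, 0.998, 0.002]
contact_force: [0.0, -0.1, -0.4]
finger_gap: 0.0642
{'time_s': 29.3667, 'qpos': [-0.5773, 0.2794, 0.4945, 1.6553, -0.1421, 1.2464, 1.648], 'position': [0.5996, 0.0589, 0.2067], 'eef_rot': [-0.0022, -0.0651, 0.9979, 0.0016], 'contact_force': [0.0467, -0.1259, -0.4429], 'finger_gap': 0.0642}
(array([-12.92,   5.73,   5.64]), array([ 0.2 , -0.25,  0.46]))
```

```bash
python3 -m handwheel '[[[0.5,-3,1.5,0,0,0,0],[0.5,-6.5,3,1,0,0,0],[0.5,-10,4.5,2,0,0,0],[0.5,-12.9,5.7,3.5,0,0,0.4],[0.5,-12.9,5.7,5,0,-0.2,0.4],[0.5,-12.9,5.7,5.6,0,-0.2,0.4],[0.5,-12.9,5.7,5.6,0,-0.2,0.4]]]' 40
python3 - <<'E'
from h import *
st(); s=shot('wrist'); save('w21.png',s,k=1.5)
E
```

```text
time_s: 29.95
position: [0.718, 0.1312, 0.1467]
eef_rot: [-0.003, -0.061, 0.998, 0.001]
contact_force: [0.2, -0.8, -0.5]
finger_gap: 0.064
{'time_s': 29.95, 'qpos': [-0.54, 0.5905, 0.4538, 1.3671, -0.2625, 1.2498, 1.6246], 'position': [0.718, 0.1312, 0.1467], 'eef_rot': [-0.0034, -0.0612, 0.9981, 0.0008], 'contact_force': [0.1679, -0.8315, -0.5458], 'finger_gap': 0.064}
```

View pics/w21.png

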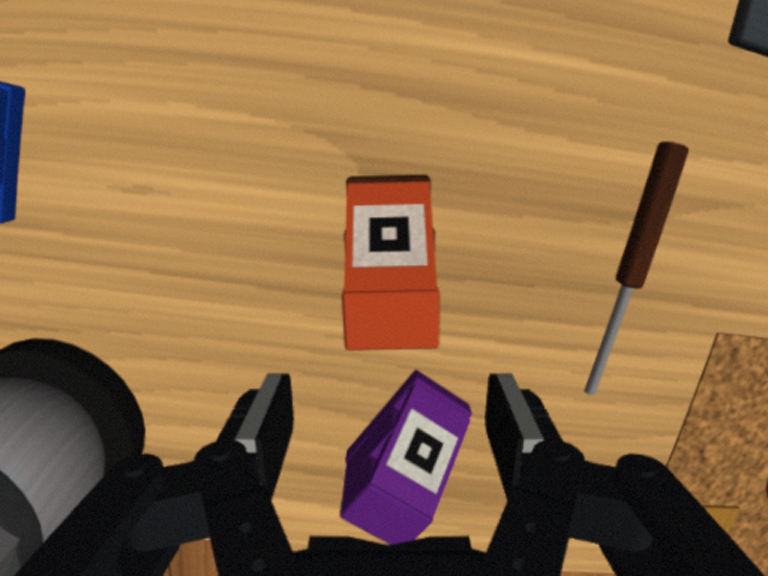

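The wrist view shows the reddish copper block centred: cap at (391,320), label at (389,234). Purple is behind at (410,460) and the scriber is clear on the right.

Run:
```python
from h import *
a=shot('wrist'); q=onplane(a,np.array([(343,292),(438,291),(346,349.5),(438.5,347.5)])/1.5,.064);m=q.mean(0);print(q.round(4),m)
v=q[1]-q[0];w=q[3]-q[2];print(np.degrees(np.arctan2(v[1],v[0]))-90,np.degrees(np.arctan2(w[1],w[0]))-90)
print(delta([m[0]-.003,m[1],.040],Rm=yawR(7.5)))
```

```text
[[0.7117 0.108  0.064 ]
 [0.7058 0.1525 0.064 ]
 [0.7415 0.1122 0.064 ]
 [0.7349 0.1573 0.064 ]] [0.72347058 0.13249326 0.064     ]
7.60725449862646 8.308929699742052
(array([-0.16,  0.1 , 11.06]), array([ 0.18, -0.09, -0.52]))
```

```bash
python3 -m handwheel '[[[0.5,-0.2,0.1,2.5,0,0,-0.5],[0.5,-0.2,0.1,5.5,0,0,-0.5],[0.5,-0.2,0.1,8.5,0,0,-0.5],[0.5,-0.2,0.1,10.2,0,0,-0.5],[0.5,-0.2,0.1,11,0,0,-0.5],[0.5,-0.2,0.1,11,0,0,-0.5],[0.2,-0.2,0.1,11,0,0,-0.5],[-0.2,-0.2,0.1,11,0,0,-0.5],[-0.5,-0.2,0.1,11,0,0,-0.5],[-1,-0.2,0.1,11,0,0,-0.5],[-1,-0.2,0.1,11,0,0,-0.5],[-1,-0.2,0.1,11,0,0,-0.5]]]' 50
python3 -m handwheel '[[[-1,0,0,0,0,0,0],[-1,0,0,-0.5,0,0,0],[-1,0,0,-1.5,0,0,0],[-1,0,0,-3,0,0,0],[-1,0,0,-5,0,0,0],[-1,0,0,-8,0,0,0],[-1,0,0,-10,0,0,0],[-1,0,0,-12,0,0,0],[-1,0,0,-12,0,0,0]]]' 50
python3 - <<'E'
from h import *
st(); s=shot('wrist'); save('w22.png',s,k=1.5)
print(delta([.60,-.05,.18],Rm=yawR(6.7)))
E
```

```text
time_s: 31.05
position: [0.7224, 0.1326, 0.0433]
eef_rot: [0.001, -0.065, 0.998, 0.002]
contact_force: [-1.3, -0.3, 7.2]
finger_gap: 0.0451
time_s: 31.8
position: [0.7246, 0.1322, 0.1702]
eef_rot: [0.005, -0.065, 0.998, 0.002]
contact_force: [1.3, -0.3, -1.7]
finger_gap: 0.0453
{'time_s': 31.8, 'qpos': [-0.5395, 0.5756, 0.4583, 1.3397, -0.2588, 1.2738, 1.6287], 'position': [0.7246, 0.1322, 0.1702], 'eef_rot': [0.005, -0.0651, 0.9979, 0.0025], 'contact_force': [1.2788, -0.2699, -1.6676], 'finger_gap': 0.0453}
(array([ 14.63, -16.45,  -1.44]), array([0.24, 0.45, 0.77]))
```

View pics/w22.png

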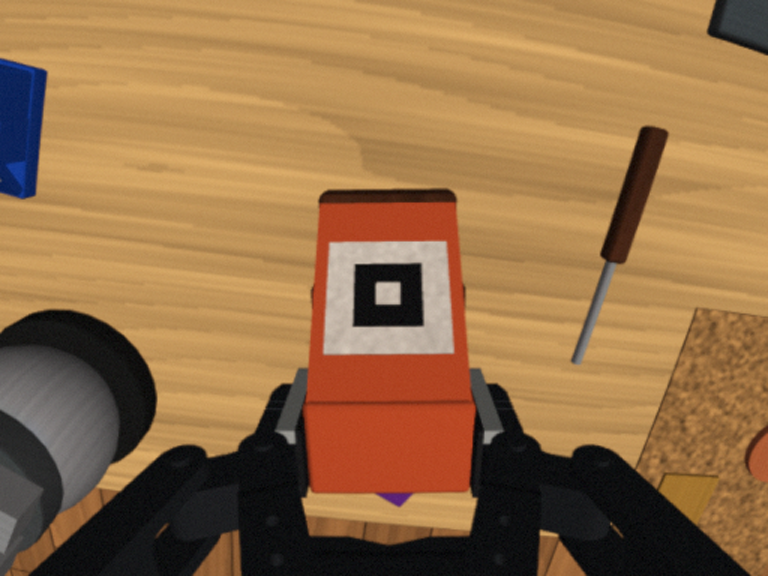

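```bash
python3 -m handwheel '[[[-1,2,-1.5,-1.5,0,0,0],[-1,5,-4,-2,0,0,0],[-1,8,-7,-2,0,0,0],[-1,11,-10,-2,0,0,0.5],[-1,13.5,-13,-2,0.2,0.4,0.8],[-1,14.6,-16.5,-2,0.2,0.4,0.8],[-1,14.6,-20,-2,0.2,0.4,0.8],[-1,14.6,-23,-2,0.2,0.4,0.8],[-1,14.6,-25,-2,0.2,0.4,0.8],[-1,14.6,-25,-2,0.2,0.4,0.8]]]' 50
python3 - <<'E'
from h import *
st(); print(delta([.5421,-.2616,.15],Rm=yawR(6.7)))
E
```

```text
time_s: 32.68
position: [0.6101, -0.1411, 0.185]
eef_rot: [-0.0, -0.055, 0.999, -0.001]
contact_force: [-1.3, -1.1, -1.8]
finger_gap: 0.0456
{'time_s': 32.6833, 'qpos': [-0.303, 0.3563, 0.58, 1.6289, -0.2031, 1.2171, 1.999], 'position': [0.6101, -0.1411, 0.185], 'eef_rot': [-0.0, -0.0547, 0.9985, -0.001], 'contact_force': [-1.2542, -1.054, -1.8349], 'finger_gap': 0.0456}
(array([  8.08, -11.23,   3.53]), array([-0.12, -0.01, -0.43]))
```

```bash
python3 -m handwheel '[[[-1,2,-2,0,0,0,0],[-1,4.5,-5,0.5,0,0,0],[-1,6.5,-8.5,1.5,0,0,-0.4],[-1,8,-11.2,3,0,0,-0.4],[-1,8,-11.2,3.5,0,0,-0.4],[-1,8,-11.2,3.5,0,0,-0.4],[-1,8,-11.2,3.5,0,0,-0.4]]]' 50
python3 - <<'E'
from h import *
st(); s=shot('wrist'); save('w23.png',s,k=1.5); print(delta([.5421,-.2616,.0515],Rm=yawR(6.7)))
E
```

```text
time_s: 33.27
position: [0.5428, -0.26, 0.1497]
eef_rot: [-0.001, -0.058, 0.998, -0.0]
contact_force: [0.3, 1.2, -2.2]
finger_gap: 0.0451
{'time_s': 33.2667, 'qpos': [-0.1357, 0.345, 0.6249, 1.73, -0.2182, 1.1378, 2.2412], 'position': [0.5428, -0.26, 0.1497], 'eef_rot': [-0.0006, -0.0584, 0.9983, -0.0005], 'contact_force': [0.2585, 1.1602, -2.187], 'finger_gap': 0.0451}
(array([ 0.15, -0.18,  9.86]), array([-0.06, -0.03,  0.07]))
```

View pics/w23.png

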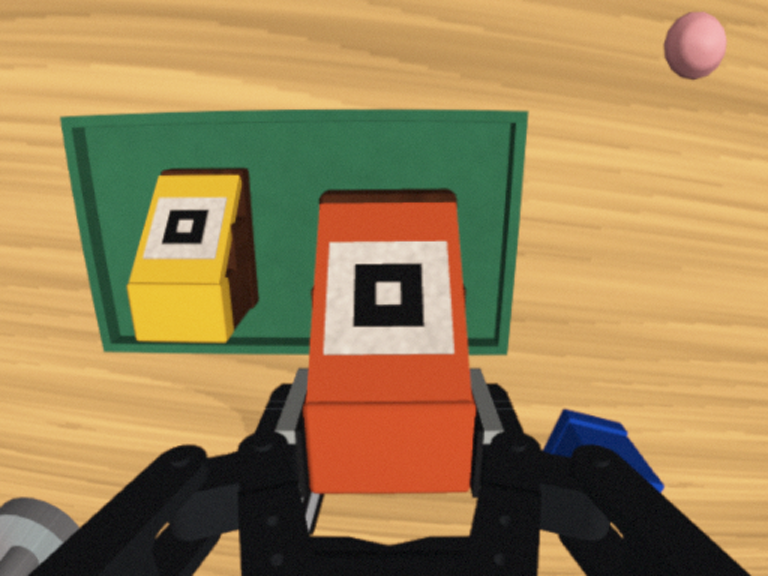

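```bash
python3 -m handwheel '[[[-1,0.1,-0.1,2.5,0,0,0],[-1,0.1,-0.1,5.5,0,0,0],[-1,0.1,-0.1,8,0,0,0],[-1,0.1,-0.1,9.3,0,0,0],[-1,0.1,-0.1,9.7,0,0,0],[-1,0.1,-0.1,9.7,0,0,0],[-1,0.1,-0.1,9.7,0,0,0]]]' 50
python3 -m handwheel '[[[-1,0,0,0.15,0,0,0],[-1,0,0,0.2,0,0,0],[-1,0,0,0.2,0,0,0]]]' 40
python3 - <<'E'
from h import *
st()
E
```

```text
time_s: 33.9
position: [0.5437, -0.2608, 0.0545]
eef_rot: [0.001, -0.059, 0.998, -0.001]
contact_force: [-0.1, -0.4, -3.2]
finger_gap: 0.0454
time_s: 34.15
position: [0.5443, -0.2609, 0.0534]
eef_rot: [0.001, -0.059, 0.998, -0.001]
contact_force: [0.5, 1.0, -1.9]
finger_gap: 0.0451
{'time_s': 34.15, 'qpos': [-0.0917, 0.459, 0.5804, 1.8077, -0.3003, 0.9601, 2.3044], 'position': [0.5443, -0.2609, 0.0534], 'eef_rot': [0.0014, -0.0595, 0.9982, -0.0011], 'contact_force': [0.5452, 0.9626, -1.9139], 'finger_gap': 0.0451}
```

```bash
python3 -m handwheel '[[[-1,0.1,0,0.2,0,0,0],[-1,0.1,0,0.35,0,0,0],[-1,0.1,0,0.35,0,0,0],[-1,0.1,0,0.35,0,0,0]]]' 40
python3 -m handwheel '[[[-1,0,0,0.15,0,0,0],[-1,0,0,0.15,0,0,0],[-1,0,0,0.15,0,0,0]]]' 40
```

```text
time_s: 34.48
position: [0.5432, -0.261, 0.0498]
eef_rot: [0.001, -0.059, 0.998, -0.001]
contact_force: [0.3, 0.2, -2.3]
finger_gap: 0.0455
time_s: 34.73
position: [0.5434, -0.2612, 0.0492]
eef_rot: [0.002, -0.059, 0.998, -0.001]
contact_force: [-2.9, 1.3, 7.2]
finger_gap: 0.0452
```

```bash
python3 -m handwheel '[[[-1,0,0,-0.1,0,0,0],[-0.1,0,0,-0.1,0,0,0],[0.3,0,0,-0.1,0,0,0],[0.5,0,0,-0.1,0,0,0],[0.5,0,0,-0.1,0,0,0],[0.5,0,0,-0.1,0,0,0],[0.5,0,0,-2,0,0,0],[0.5,0,0,-5,0,0,0],[0.5,0,0,-9,0,0,0],[0.5,0,0,-13,0,0,0],[0.5,0,0,-16,0,0,0],[0.5,0,0,-16,0,0,0]]]' 40
python3 -m handwheel '[[[0.5,0,0,-4,0,0,0],[0.5,0,0,-6,0,0,0],[0.5,0,0,-6,0,0,0],[0.5,0,0,-6,0,0,0]]]' 40
python3 lab.py wrist side
python3 - <<'E'
from h import *
st(); s=shot('wrist'); save('w24.png',s,k=1.5); s=shot('side'); save('s24.png',s,k=1.5);s=shot('scene'); save('c24.png',s,k=1.5)
E
```

```text
time_s: 35.73
position: [0.5454, -0.2626, 0.2162]
eef_rot: [0.006, -0.059, 0.998, -0.002]
contact_force: [0.7, -0.7, -0.8]
finger_gap: 0.0639
time_s: 36.07
position: [0.5453, -0.2629, 0.2778]
eef_rot: [0.008, -0.059, 0.998, -0.003]
contact_force: [-0.5, -0.3, -0.4]
finger_gap: 0.0637
wrist
 px [500.6 347.8] A 296 ctr@z.041 [0.8097 0.1622 0.041 ]
    err 0.14 [0.7958 0.1449 0.0556] tilt 45.2 yaw -26.0
 px [261.9 122.7] A 805 ctr@z.041 [ 0.507  -0.2665  0.041 ]
    err 0.49 [ 0.5082 -0.2662  0.0391] tilt 28.7 yaw -171.6
    err 0.16 [ 0.5075 -0.2663  0.0386] tilt 43.8 yaw 8.2
 px [172.6 121.9] A 770 ctr@z.041 [ 0.5177 -0.3672  0.041 ]
    err 0.02 [ 0.518  -0.3675  0.04  ] tilt 45.7 yaw 6.1
side
 px [368.2 323.2] A 339 ctr@z.041 [ 0.52  -0.362  0.041]
    err 0.03 [ 0.5359 -0.353   0.0215] tilt 47.6 yaw 4.6
 px [323.8 297.4] A 281 ctr@z.041 [ 0.5095 -0.2618  0.041 ]
    err 0.07 [ 0.5287 -0.2474  0.0168] tilt 43.0 yaw 10.4
 px [281.2 171.2] A 83 ctr@z.041 [0.8096 0.1653 0.041 ]
    err 0.20 [0.754  0.109  0.0846] tilt 46.8 yaw -26.3
{'time_s': 36.1667, 'qpos': [-0.1681, 0.2445, 0.6585, 1.5755, -0.1541, 1.3613, 2.1954], 'position': [0.5444, -0.2621, 0.2754], 'eef_rot': [0.0058, -0.0592, 0.9982, -0.0022], 'contact_force': [-0.3666, -0.4153, -0.1199], 'finger_gap': 0.0642}
```

View pics/w24.png

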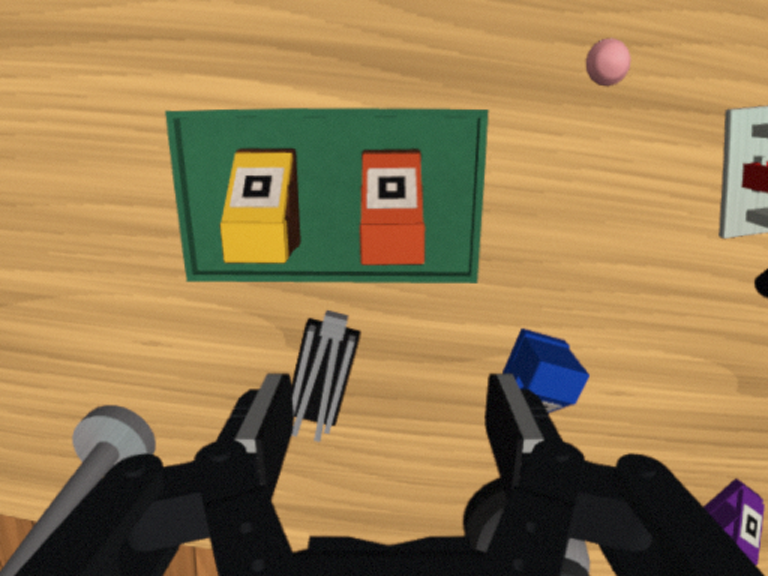

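View pics/s24.png

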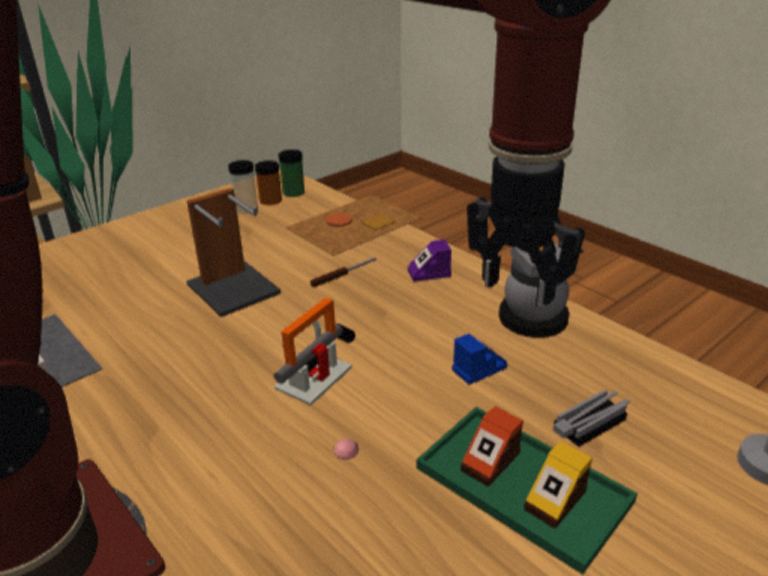

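View pics/c24.png

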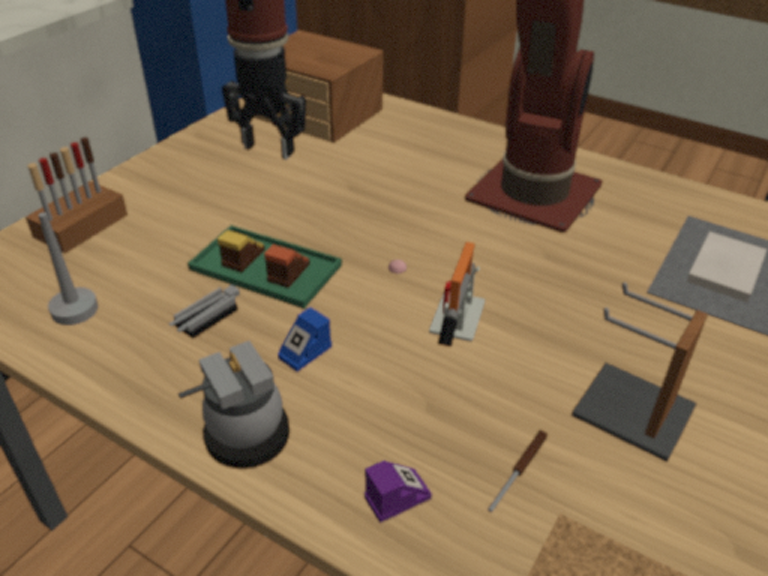

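The final views show both blocks upright on the tray floor, the wand in the clip under the jaw, and scriber, quartz and tweezer at their starting pixels. Handing in.

Run:
```python
from h import *
print(robot.job_done()); st()
```

```text
the job is handed in; nothing more can be done
None
the job is handed in; nothing more can be done
```

The job is handed in at about 36 s on the robot's clock, with every step carried out. No verdict was reported, so what follows is from my own measurements.

- **Reading:** I lifted the wand off the hooks and held it still for 3 s at about 9 cm in front of the copper label, then the brass. The computed line of sight met each label within about 1–2 mm of its centre. No nickel block was visible in any view; the blue and purple look-alikes were left alone.
- **Wand in the clip:** I pushed the barrel down until it bottomed, with a brief peak of 34 N, and let go. The wrist view put it about 1–2 mm off along its length and under 2 mm sideways. The tool height at the bottom matched a seated barrel to within 1 mm. I judged the red jaw closed by eye; its angle was not measured.
- **Blocks in the tray:** Both stand upright on the tray floor and released, about 50 mm either side of the tray's centre. Their label heights and slopes agree with that. I saw no sign of a block being knocked.
- **Left alone:** The scriber, quartz and tweezer were at their starting positions in the last pictures, and the gripper was clear of everything.

The wrist and side cameras disagreed by 2–5 mm on positions in the tray, well inside the tolerance. My first coarse readings of the tray and clip were up to 1.5 cm apart, so I measured both again from close up before using them.

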